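Put the new bronze bushes into stock

TASK

Put the new bronze bushes into stock: press the latch button on the grey steel case so that its drawer springs open, pluck every bush from the pocket tray, fetch also any standing loose on the bench in front of it, and put each on the floor of the drawer bay that already holds a bush of its own kind (plain with plain, flanged with flanged). Leave the stock bushes in their bays, then push the drawer fully home until it latches and stays shut. Do not knock the pipe coupling out of place.

Things in the scene. Friction and masses are not known exactly. Their poses are not given: they have to be found in the camera images.
- stock_case: low grey sheet-steel stock case fixed on the bench, 170 mm wide (y), 135 mm deep (x), roof 60 mm above the bench; it holds one drawer. Origin at bench height in the middle of the foot of its front face; x points into the case (away from the drawer's opening side), y to its left, z up
- button_top (a point): centre of the top of the black round latch button (31 mm across) on the case's roof, 35 mm behind its front face, standing 12 mm above the roof when released; it is pressed straight down, and about 4 N holds it fully down
- latch_button (a joint): travel of the latch button in m: 0 released, 0.009 fully down; it springs back by itself. From about 0.007 the drawer is let go and springs open. It also dips by itself as the drawer clicks shut
- stock_drawer (a joint): how far the drawer is out, in m: 0 shut and latched (up to 0.001 of play), 0.095 fully out, where its spring (2 to 4 N) sends it within about 1.5 s of the button's press. It stays out until pushed home; the last 18 mm take about 8 N, until the latch clicks. No force is needed to keep it shut then
- drawer_front (a point): middle of the drawer front's outer face (grey panel, 172 mm wide, from 5 to 58 mm above the bench, 12 mm thick, two label frames, no handle), 35 mm above the bench; it moves with the drawer. The drawer slides along the case's x axis: out is -x, and it is pushed shut towards the case's +x
- drawer_floor (a point): centre of the drawer's inner floor, 12 mm above the bench; moves with the drawer, axes as the case's. The drawer inside is 112 mm long in x and 156 mm wide in y; a thin divider at y = 0 parts it into a left bay (+y) and a right bay (-y), each 77 mm wide. Side walls and divider stand 24 mm above the floor. Fully out, the bays are open to the sky from -56 to +39 mm in x; the rest is under the roof
- pocket_tray: black moulded pocket tray fixed on the bench, 142 mm deep (x), 110 mm wide (y), 14 mm high. Origin at bench height in the middle of its front edge; x points away from that edge into the tray, y to its left. Six square pockets 32 mm wide, with floors 4 mm above the bench, centred at x = 26, 71 and 116 mm and y = -28 and +28 mm; one bush at most stands in each, and some are empty
- plain_bush_1: plain bronze bush: a straight, short, bored cylinder, 28 mm outside diameter and 22 mm tall, no flange, 60 g; starts upright in a pocket of the tray, its top standing out of it; absent in some starts; origin at the centre of its underside (the flange's underside), z along its bore and up when it stands
- plain_bush_2: plain bronze bush: a straight, short, bored cylinder, 28 mm outside diameter and 22 mm tall, no flange, 60 g; starts upright in a pocket of the tray, its top standing out of it; absent in some starts; origin at the centre of its underside (the flange's underside), z along its bore and up when it stands
- plain_bush_3: plain bronze bush: a straight, short, bored cylinder, 28 mm outside diameter and 22 mm tall, no flange, 60 g; starts upright in a pocket of the tray, its top standing out of it; absent in some starts; origin at the centre of its underside (the flange's underside), z along its bore and up when it stands
- plain_bush_4: plain bronze bush: a straight, short, bored cylinder, 28 mm outside diameter and 22 mm tall, no flange, 60 g; starts standing on the bench in front of the tray; absent in some starts; origin at the centre of its underside (the flange's underside), z along its bore and up when it stands
- plain_stock: plain bronze bush: a straight, short, bored cylinder, 28 mm outside diameter and 22 mm tall, no flange, 60 g; already in stock: it stands in one of the drawer's two bays, hidden while the drawer is shut, and marks that bay as the one for its kind; origin at the centre of its underside (the flange's underside), z along its bore and up when it stands
- flanged_bush_1: flanged bronze bush: round foot flange 28 mm across and 5 mm thick, above it a slim barrel 18 mm across; 26 mm tall in all, 60 g; starts upright in a pocket of the tray, its top standing out of it; absent in some starts; origin at the centre of its underside (the flange's underside), z along its bore and up when it stands
- flanged_bush_2: flanged bronze bush: round foot flange 28 mm across and 5 mm thick, above it a slim barrel 18 mm across; 26 mm tall in all, 60 g; starts upright in a pocket of the tray, its top standing out of it; absent in some starts; origin at the centre of its underside (the flange's underside), z along its bore and up when it stands
- flanged_bush_3: flanged bronze bush: round foot flange 28 mm across and 5 mm thick, above it a slim barrel 18 mm across; 26 mm tall in all, 60 g; starts upright in a pocket of the tray, its top standing out of it; absent in some starts; origin at the centre of its underside (the flange's underside), z along its bore and up when it stands
- flanged_bush_4: flanged bronze bush: round foot flange 28 mm across and 5 mm thick, above it a slim barrel 18 mm across; 26 mm tall in all, 60 g; starts standing on the bench in front of the tray; absent in some starts; origin at the centre of its underside (the flange's underside), z along its bore and up when it stands
- flanged_stock: flanged bronze bush: round foot flange 28 mm across and 5 mm thick, above it a slim barrel 18 mm across; 26 mm tall in all, 60 g; already in stock: it stands in one of the drawer's two bays, hidden while the drawer is shut, and marks that bay as the one for its kind; origin at the centre of its underside (the flange's underside), z along its bore and up when it stands
- coupling: bystander: pale pipe coupling 32 mm across, 38 mm tall, standing on the bench in front of the tray; origin at the centre of its underside. Keep the gripper between y = -0.34 (beyond it a bench vise, 190 mm high) and y = +0.245 (beyond it a drawer cabinet, 240 mm high, up to x = 0.56); a blue bin 130 mm high stands near the robot on its right
Things that resemble listed ones, but are neither listed nor needed, are in the scene too. Leave any pink, purple or red look-alike of the plain_bush_1 alone.

How it is judged (in metres and radians):
On the way, in this order (a step that is already met when the one before it is completed fails the run):
1. the latch has been pressed and the drawer is fully out (value of joint stock_drawer above 0.088 m), for 0.2 s.
2. every new bush lies in the bay of its own kind while the drawer is out, at rest (value of joint stock_drawer above 0.05 m and x of plain_bush_1 in the frame of drawer_floor between -0.058 and 0.058 m and y of plain_bush_1 in the frame of drawer_floor between -0.08 and 0.08 m and z of plain_bush_1 in the frame of drawer_floor between -0.01 and 0.022 m and (y of each of plain_bush_1, plain_stock in the frame of drawer_floor above 0 m or y of each of plain_bush_1, plain_stock in the frame of drawer_floor below -0 m) and x of plain_bush_2 in the frame of drawer_floor between -0.058 and 0.058 m and y of plain_bush_2 in the frame of drawer_floor between -0.08 and 0.08 m and z of plain_bush_2 in the frame of drawer_floor between -0.01 and 0.022 m and (y of each of plain_bush_2, plain_stock in the frame of drawer_floor above 0 m or y of each of plain_bush_2, plain_stock in the frame of drawer_floor below -0 m) and x of plain_bush_3 in the frame of drawer_floor between -0.058 and 0.058 m and y of plain_bush_3 in the frame of drawer_floor between -0.08 and 0.08 m and z of plain_bush_3 in the frame of drawer_floor between -0.01 and 0.022 m and (y of each of plain_bush_3, plain_stock in the frame of drawer_floor above 0 m or y of each of plain_bush_3, plain_stock in the frame of drawer_floor below -0 m) and x of plain_bush_4 in the frame of drawer_floor between -0.058 and 0.058 m and y of plain_bush_4 in the frame of drawer_floor between -0.08 and 0.08 m and z of plain_bush_4 in the frame of drawer_floor between -0.01 and 0.022 m and (y of each of plain_bush_4, plain_stock in the frame of drawer_floor above 0 m or y of each of plain_bush_4, plain_stock in the frame of drawer_floor below -0 m) and x of flanged_bush_1 in the frame of drawer_floor between -0.058 and 0.058 m and y of flanged_bush_1 in the frame of drawer_floor between -0.08 and 0.08 m and z of flanged_bush_1 in the frame of drawer_floor between -0.01 and 0.022 m and (y of each of flanged_bush_1, flanged_stock in the frame of drawer_floor above 0 m or y of each of flanged_bush_1, flanged_stock in the frame of drawer_floor below -0 m) and x of flanged_bush_2 in the frame of drawer_floor between -0.058 and 0.058 m and y of flanged_bush_2 in the frame of drawer_floor between -0.08 and 0.08 m and z of flanged_bush_2 in the frame of drawer_floor between -0.01 and 0.022 m and (y of each of flanged_bush_2, flanged_stock in the frame of drawer_floor above 0 m or y of each of flanged_bush_2, flanged_stock in the frame of drawer_floor below -0 m) and x of flanged_bush_3 in the frame of drawer_floor between -0.058 and 0.058 m and y of flanged_bush_3 in the frame of drawer_floor between -0.08 and 0.08 m and z of flanged_bush_3 in the frame of drawer_floor between -0.01 and 0.022 m and (y of each of flanged_bush_3, flanged_stock in the frame of drawer_floor above 0 m or y of each of flanged_bush_3, flanged_stock in the frame of drawer_floor below -0 m) and x of flanged_bush_4 in the frame of drawer_floor between -0.058 and 0.058 m and y of flanged_bush_4 in the frame of drawer_floor between -0.08 and 0.08 m and z of flanged_bush_4 in the frame of drawer_floor between -0.01 and 0.022 m and (y of each of flanged_bush_4, flanged_stock in the frame of drawer_floor above 0 m or y of each of flanged_bush_4, flanged_stock in the frame of drawer_floor below -0 m) and linear speed of each of plain_bush_1, plain_bush_2, plain_bush_3, plain_bush_4, flanged_bush_1, flanged_bush_2, flanged_bush_3, flanged_bush_4 below 0.03 m/s), for 0.2 s.
3. the drawer is home (value of joint stock_drawer below 0.003 m), for 0.2 s.
At the end, for the whole second after the job is handed in: the drawer is shut and latched (less than 3 mm out) with the button back up; every new bush lies at rest on the drawer's floor in the same bay as the stock bush of its kind, and the two stock bushes are in opposite bays (value of joint each of stock_drawer, latch_button below 0.003 m and x of plain_bush_1 in the frame of drawer_floor between -0.058 and 0.058 m and y of plain_bush_1 in the frame of drawer_floor between -0.08 and 0.08 m and z of plain_bush_1 in the frame of drawer_floor between -0.01 and 0.022 m and (y of each of plain_bush_1, plain_stock in the frame of drawer_floor above 0 m or y of each of plain_bush_1, plain_stock in the frame of drawer_floor below -0 m) and x of plain_bush_2 in the frame of drawer_floor between -0.058 and 0.058 m and y of plain_bush_2 in the frame of drawer_floor between -0.08 and 0.08 m and z of plain_bush_2 in the frame of drawer_floor between -0.01 and 0.022 m and (y of each of plain_bush_2, plain_stock in the frame of drawer_floor above 0 m or y of each of plain_bush_2, plain_stock in the frame of drawer_floor below -0 m) and x of plain_bush_3 in the frame of drawer_floor between -0.058 and 0.058 m and y of plain_bush_3 in the frame of drawer_floor between -0.08 and 0.08 m and z of plain_bush_3 in the frame of drawer_floor between -0.01 and 0.022 m and (y of each of plain_bush_3, plain_stock in the frame of drawer_floor above 0 m or y of each of plain_bush_3, plain_stock in the frame of drawer_floor below -0 m) and x of plain_bush_4 in the frame of drawer_floor between -0.058 and 0.058 m and y of plain_bush_4 in the frame of drawer_floor between -0.08 and 0.08 m and z of plain_bush_4 in the frame of drawer_floor between -0.01 and 0.022 m and (y of each of plain_bush_4, plain_stock in the frame of drawer_floor above 0 m or y of each of plain_bush_4, plain_stock in the frame of drawer_floor below -0 m) and x of flanged_bush_1 in the frame of drawer_floor between -0.058 and 0.058 m and y of flanged_bush_1 in the frame of drawer_floor between -0.08 and 0.08 m and z of flanged_bush_1 in the frame of drawer_floor between -0.01 and 0.022 m and (y of each of flanged_bush_1, flanged_stock in the frame of drawer_floor above 0 m or y of each of flanged_bush_1, flanged_stock in the frame of drawer_floor below -0 m) and x of flanged_bush_2 in the frame of drawer_floor between -0.058 and 0.058 m and y of flanged_bush_2 in the frame of drawer_floor between -0.08 and 0.08 m and z of flanged_bush_2 in the frame of drawer_floor between -0.01 and 0.022 m and (y of each of flanged_bush_2, flanged_stock in the frame of drawer_floor above 0 m or y of each of flanged_bush_2, flanged_stock in the frame of drawer_floor below -0 m) and x of flanged_bush_3 in the frame of drawer_floor between -0.058 and 0.058 m and y of flanged_bush_3 in the frame of drawer_floor between -0.08 and 0.08 m and z of flanged_bush_3 in the frame of drawer_floor between -0.01 and 0.022 m and (y of each of flanged_bush_3, flanged_stock in the frame of drawer_floor above 0 m or y of each of flanged_bush_3, flanged_stock in the frame of drawer_floor below -0 m) and x of flanged_bush_4 in the frame of drawer_floor between -0.058 and 0.058 m and y of flanged_bush_4 in the frame of drawer_floor between -0.08 and 0.08 m and z of flanged_bush_4 in the frame of drawer_floor between -0.01 and 0.022 m and (y of each of flanged_bush_4, flanged_stock in the frame of drawer_floor above 0 m or y of each of flanged_bush_4, flanged_stock in the frame of drawer_floor below -0 m) and x of plain_stock in the frame of drawer_floor between -0.058 and 0.058 m and y of plain_stock in the frame of drawer_floor between -0.08 and 0.08 m and z of plain_stock in the frame of drawer_floor between -0.01 and 0.022 m and x of flanged_stock in the frame of drawer_floor between -0.058 and 0.058 m and y of flanged_stock in the frame of drawer_floor between -0.08 and 0.08 m and z of flanged_stock in the frame of drawer_floor between -0.01 and 0.022 m and ((y of plain_stock in the frame of drawer_floor above 0 m and y of flanged_stock in the frame of drawer_floor below -0 m) or (y of plain_stock in the frame of drawer_floor below -0 m and y of flanged_stock in the frame of drawer_floor above 0 m)) and linear speed of each of plain_bush_1, plain_bush_2, plain_bush_3, plain_bush_4, flanged_bush_1, flanged_bush_2, flanged_bush_3, flanged_bush_4 below 0.03 m/s); the robot touches nothing.
It fails at once if the pipe coupling is shoved more than 5 cm or tipped over (distance of coupling from where it was at the start of the episode above 0.05 m or angle between coupling's own z axis and vertical above 0.8 rad).
Of plain_bush_1, flanged_bush_1, plain_bush_2, flanged_bush_2, plain_bush_3, flanged_bush_3 only 3 to 5 are there at a start; the rules pass over those that are not, and their reading is None.
Of plain_bush_4, flanged_bush_4 only 1 to 2 are there at a start; the rules pass over those that are not, and their reading is None.
At some moment in a run one of plain_bush_4, flanged_bush_4 may be knocked a few centimetres aside while the robot is not near it.
Once in a run the grip may slacken for a moment while it holds something.
It also fails if it takes over 210 s, if anything falls off the work surface, if the arm or the gripper's body presses on something with over 40 N, if the wrist force passes 120 N, or if a joint passes its speed limit or range.

ROBOT

A 6-joint arm with a two-finger parallel gripper is mounted at the origin on the work surface; the furniture and walls round the work are solid. World frame = base frame: x ahead of the robot, y to its left, z up, the work surface at z = 0. Lengths are in mm, angles in rad, forces in N, time in s.
With the tool pointing down it reaches from about 400 to 825 mm from the base axis. Payload 7 kg.
Tool frame: the origin (TCP) lies at the very end of the fingers, on their centre line; the grasp point (between the pads) lies 19 mm behind it; x points along the fingers, y is the direction in which the jaws open and shut, and the axes are right-handed (so a half turn about x gives the same grasp; the last joint's range is limited). The gripper opens to 88 mm and grips with 3 to 60 N. Pads are 19 mm wide; open, the fingers measure 130 mm over their backs; the gripper's body (78 mm by 193 mm) begins 47 mm behind the grasp point.
Start: joints at [1.471, 0.359, 0.012, 0, -1.224, -0.288], TCP at [255.26, 624.85, 226.561] pointing down, gripper open.
Joint ranges: [-3.07, 3.07], [-1.43, 2.12], [-1.02, 1.25], [-3.03, 1.67], [-3.05, -0], [-3.03, 3.03]. Speed limits (rad/s): [2.39, 2.39, 3.01, 3.14, 3.14, 3.14].

INTERFACE

Orientations are given as a unit quaternion [x, y, z, w].
In Python, from rig import status, snapshot, get_calibration, bot gives the robot as it stands.
- The arm moves only by the tool arm_command, never from a script. Its argument "moves" is one flat list of numbers, 6 for each row, row after row: the shift along the tool's x, y, z in mm, then the turn, a rotation vector about the tool's x, y, z in degrees. In form: [dx, dy, dz, wx, wy, wz, dx, dy, dz, wx, wy, wz, ...]. A call has 1 to 12 rows; each row is the pose to reach, as a shift and turn from the pose commanded when the call began, along the tool's axes at that moment; what a row does not reach only later rows make up. A row lasts 1/10 s, in which the tool goes at most 50 mm and 8.59 degrees, less where a joint would pass 70% of its speed; a pose out of reach is approached as far as the arm can. A call with a gripper value outside its range is refused whole. "hand" is the opening, from 0 (shut) to 1 (fully open), set as the call begins (left out, the last holds). The fingers move at their own pace and stop on an object; the grip force is fixed at half the most. Time passes only in rows, so rows that repeat a pose let the fingers close. It gives the time, the measured TCP pose, the force and the opening at its end, in the units of the state.
- status.state(): the state, without advancing time (a new reading comes with each control period).
- snapshot(name): name is "scene" or "top" or "wrist"; returns (picture, depth): 384x512x3 uint8, red, green, blue; 384x512 float32, mm along the optical axis (not along the pixel's ray), 0 where there is no reading.
- get_calibration(name): a dict with "mtx" (3x3 intrinsics, pixels), "rvec" (rotation vector, rad) and "tvec" (3), from world to camera coordinates, as OpenCV has them; the wrist camera has in their place "mount" (4x4, takes a point from camera to tool coordinates, whose origin is the TCP and whose axes are the tool frame's). Camera axes: x right, y down, z forward; pixel columns grow to the right and rows downward; lengths in mm; the calibration is good to about 2 mm. The wrist camera is an equidistant fisheye: a pixel r from the principal point sees the ray r / f radians off the axis. A picture is of the moment at which its call begins: read the wrist's pose just before it. get_calibration takes no time and is no camera call.
- bot.hand_in(): hands the job in, once; it reports no verdict.
The state is a dict: "clock": time; "joints": joint angles; "qvel": joint speeds; "joint_torque": joint torques, N m; "tcp_pos": TCP position; "orientation": TCP orientation; "contact_force": force on the tool from outside, world axes, zero at the start; "ft_torque": the same for the moment, N m; "grip_width": opening from 0.0 (shut) to 1.0 (fully open).
Only numpy, scipy, OpenCV 4.12 (cv2) and the standard library are available. Lean on these libraries where they do the work, as an engineer would, in place of code of your own. Each camera call takes 0.05 s, during which the arm holds its last target.

## Working session

There is one attempt and no reset: what is moved stays moved. The work goes in short steps, Python scripts to look and compute and a tool call to move; the robot and the scene stay as the last step left them, time stands still between calls to the robot, and variables do not carry over. Pictures are saved under pics/ and viewed, and the job is handed in when it is done.

Besides the shell and the picture viewer there is one more tool, called after "Call:" by a JSON object that holds its "op" and its "data", one argument or row to a line. arm_command: Moves the arm, as the interface text tells. Its arguments: {"type":"object","properties":{"moves":{"type":"array"},"hand":{"type":"number"}},"required":["moves"]}

```bash
ls; mkdir -p pics
python3 - <<'E'
from rig import status, snapshot, get_calibration, bot
import cv2
print(status.state())
for n in("scene","top","wrist"):
    p,d=snapshot(n); cv2.imwrite(f"pics/{n}0.png",p[:,:,::-1]); 
    import numpy as np; np.save(f"pics/{n}0.npy",d); print(n,get_calibration(n))
E
```

```text
pics
{'clock': 0.0, 'joints': array([ 1.47107833e+00,  3.59367759e-01,  1.10535110e-02, -3.46740540e-04,
       -1.22409649e+00, -2.88117588e-01]), 'qvel': array([ 1.23398744e-03, -9.32205422e-05, -3.85377526e-05,  1.35988222e-03,
        3.05584365e-05, -7.02078218e-04]), 'joint_torque': array([-4.30179380e-04, -5.82731795e+01,  2.93040276e+01,  6.99705765e+00,
        6.80319834e-03, -1.55247690e-04]), 'tcp_pos': array([255.10528659, 624.40512936, 225.6333433 ]), 'orientation': array([-0.69378398,  0.13688283,  0.69390611,  0.13572465]), 'contact_force': array([ 0.45223796,  0.12216576, -0.21601116]), 'ft_torque': array([-0.04556094, -0.01794633,  0.02792664]), 'grip_width': 1.0015302767571646}
scene {'mtx': array([[415.94635557,   0.        , 254.13912193],
       [  0.        , 415.94635557, 196.57141896],
       [  0.        ,   0.        ,   1.        ]]), 'rvec': array([ 2.24215446, -0.61752592,  0.24567372]), 'tvec': array([-499.66296707,  226.85190809,  760.18160431])}
top {'mtx': array([[433.58331652,   0.        , 251.31003584],
       [  0.        , 433.58331652, 182.46466749],
       [  0.        ,   0.        ,   1.        ]]), 'rvec': array([ 2.13139307, -2.11706037,  0.17862455]), 'tvec': array([-61.96727674, 549.70874685, 839.76782623])}
wrist {'mtx': array([[297.31863964,   0.        , 258.62342136],
       [  0.        , 297.31863964, 192.09984685],
       [  0.        ,   0.        ,   1.        ]]), 'mount': array([[-9.73388268e-04, -2.47342652e-01,  9.68927585e-01,
        -1.58625317e+02],
       [ 9.99999476e-01, -5.48123289e-04,  8.64681224e-04,
         6.03206510e-01],
       [ 3.17219228e-04,  9.68927919e-01,  2.47343056e-01,
        -6.60406435e+01],
       [ 0.00000000e+00,  0.00000000e+00,  0.00000000e+00,
         1.00000000e+00]])}
```

View pics/scene0.png

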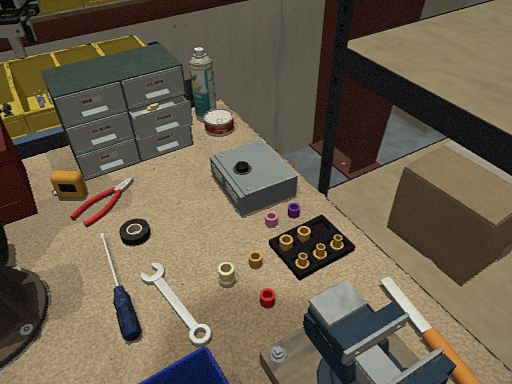

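View pics/top0.png

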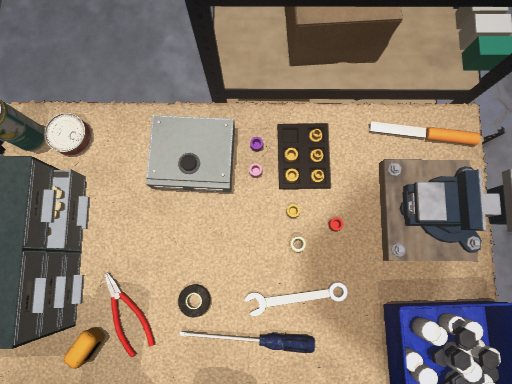

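View pics/wrist0.png

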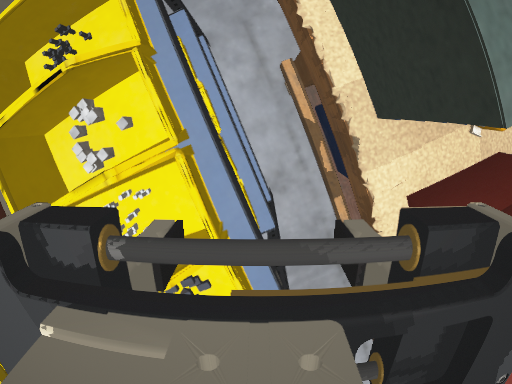

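```bash
cat > h.py <<'E'
import numpy as np, cv2
from scipy.spatial.transform import Rotation as R
from rig import status, snapshot, get_calibration, bot
def cam(n):
    c=get_calibration(n); Rm=cv2.Rodrigues(c["rvec"])[0]; return c["mtx"],Rm,c["tvec"].reshape(3)
def unproj(n,uv,z):   # pixel -> world on plane z
    K,Rm,t=cam(n); uv=np.atleast_2d(uv).astype(float)
    d=np.c_[uv,np.ones(len(uv))]@np.linalg.inv(K).T@Rm; o=-Rm.T@t
    return o+d*((z-o[2])/d[:,2])[:,None]
def cloud(n,d):
    K,Rm,t=cam(n); v,u=np.mgrid[:d.shape[0],:d.shape[1]]
    p=np.stack([(u-K[0,2])/K[0,0]*d,(v-K[1,2])/K[1,1]*d,d],-1)
    return (p-t)@Rm
def proj(n,P):
    K,Rm,t=cam(n); q=np.atleast_2d(P)@Rm.T+t; q=q@K.T; return q[:,:2]/q[:,2:]
def wcloud(d,pos,quat):
    c=get_calibration("wrist");K=c["mtx"];M=c["mount"]
    v,u=np.mgrid[:d.shape[0],:d.shape[1]].astype(float)
    P=wray(np.stack([u,v],-1))*d[...,None]
    Rt=R.from_quat(quat).as_matrix()
    return (P@M[:3,:3].T+M[:3,3])@Rt.T+pos
def wray(uv):
    K=get_calibration("wrist")["mtx"]
    x=(uv[...,0]-K[0,2]);y=(uv[...,1]-K[1,2]);r=np.hypot(x,y)+1e-9;th=r/K[0,0]
    s=np.tan(th)/r; return np.stack([x*s,y*s,np.ones_like(x)],-1)
def wunproj(uv,pos,quat,z):
    M=get_calibration("wrist")["mount"];Rt=R.from_quat(quat).as_matrix()
    d=wray(np.atleast_2d(uv).astype(float))@M[:3,:3].T@Rt.T; o=Rt@M[:3,3]+pos
    return o+d*((z-o[2])/d[:,2])[:,None]
def save(n,p,box=None,s=1):
    if box: p=p[box[1]:box[3],box[0]:box[2]]
    p=cv2.resize(p,None,fx=s,fy=s,interpolation=cv2.INTER_CUBIC); cv2.imwrite(f"pics/{n}.png",p[:,:,::-1])
E
python3 - <<'E'
from h import *
p=cv2.imread("pics/top0.png")[:,:,::-1]; d=np.load("pics/top0.npy")
save("topcrop",p,(140,105,350,265),3.7)
C=cloud("top",d)
print("bench z",np.median(C[260:285,200:240,2]), "roof z",np.median(C[125:180,210:228,2]),"btn z",C[162,188])
g=(C[...,2]>45)&(C[...,2]<66); g[:, :140]=0;g[:,245:]=0;g[200:]=0;g[:110]=0
cs=max(cv2.findContours(g.astype(np.uint8),0,1)[0],key=cv2.contourArea)
r=cv2.minAreaRect(cs);b=cv2.boxPoints(r);print(r);print(unproj("top",b,60).round(1))
hsv=cv2.cvtColor(p.copy(),cv2.COLOR_RGB2HSV)
m=(hsv[...,2]<60).astype(np.uint8); m[:, :265]=0; m[:,340:]=0;m[:115]=0;m[200:]=0
cs=max(cv2.findContours(m,0,1)[0],key=cv2.contourArea);r=cv2.minAreaRect(cs);b=cv2.boxPoints(r);print(r);print(unproj("top",b,14).round(1))
m=(hsv[...,2]<70).astype(np.uint8); m[:, :170]=0; m[:,210:]=0;m[:140]=0;m[180:]=0
cs=max(cv2.findContours(m,0,1)[0],key=cv2.contourArea);r=cv2.minEnclosingCircle(cs);print("btn",r,unproj("top",r[0],72))
for n,(u,v) in dict(A=(316,135),B=(291,155),Cc=(316,155),D=(291,175),E=(316,175),L=(293,211),cp=(298,244),red=(336,224)).items():
    print(n,unproj("top",(u,v),25).round(0),C[v-8:v+9,u-8:u+9,2].max().round(1))
E
```

```text
bench z -0.5971268343921752 roof z 59.8058289087474 btn z [587.32615555  69.52243186  70.71424449]
((189.60223388671875, 151.95510864257812), (84.59432983398438, 71.9601058959961), 2.8624050617218018)
[[540.  155.6  60. ]
 [692.1 155.8  60. ]
 [683.7 -20.6  60. ]
 [532.4 -15.6  60. ]]
((302.5, 144.0), (40.0, 49.0), 90.0)
[[ 686.2 -115.1   14. ]
 [ 686.7 -221.9   14. ]
 [ 597.5 -219.8   14. ]
 [ 596.9 -114.9   14. ]]
btn ((188.3000030517578, 162.3000030517578), 8.184232711791992) [[586.41807771  68.69046892  72.        ]]
A [[ 659. -196.   25.]] 32.0
B [[ 614. -142.   25.]] 30.0
Cc [[ 614. -195.   25.]] 33.1
D [[ 571. -142.   25.]] 923.0
E [[ 571. -194.   25.]] 923.0
L [[ 495. -145.   25.]] 923.0
cp [[ 427. -155.   25.]] 923.0
red [[ 468. -234.   25.]] 25.7
```

View pics/topcrop.png

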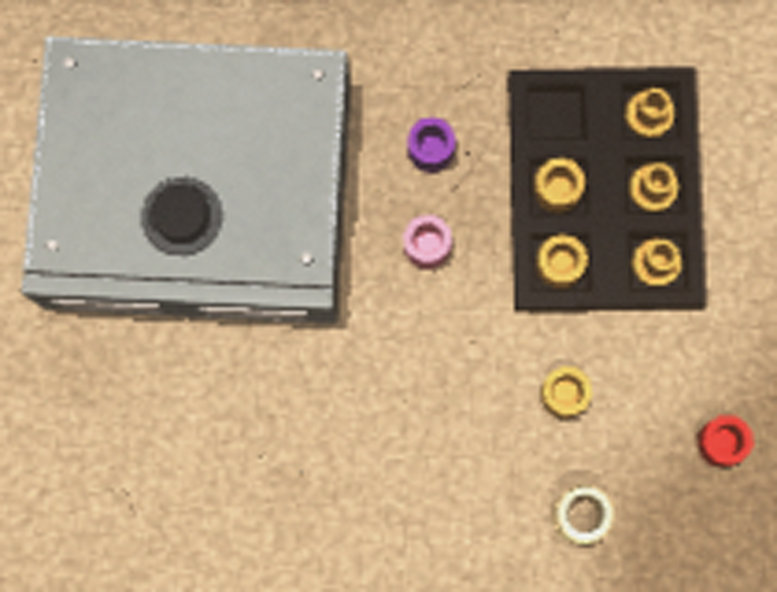

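```bash
cat >> h.py <<'E'
def delta(target,yaw=0.0,s=None):
    """shift in tool axes + rotvec(deg) from measured pose to TCP target, tool x down, tool y at yaw from world +y"""
    s=s or status.state(); Rt=R.from_quat(s["orientation"]).as_matrix()
    G=R.from_euler("z",yaw,degrees=True).as_matrix()@np.array([[0,0,1],[0,1,0],[-1,0,0]])
    sh=Rt.T@(np.array(target)-s["tcp_pos"]); rv=np.degrees(R.from_matrix(Rt.T@G).as_rotvec())
    print("pos",s["tcp_pos"].round(1),"t",round(float(s["clock"]),2),"sh",sh.round(1),"turn",rv.round(2),"dist",np.linalg.norm(sh).round(0),"F",s["contact_force"].round(1),"g",round(float(s["grip_width"]),3))
E
python3 - <<'E'
from h import *
s=status.state();print(R.from_quat(s["orientation"]).as_matrix().round(3))
delta([255,625,350]);delta([587,69,350])
p=cv2.imread("pics/top0.png")[:,:,::-1]; d=np.load("pics/top0.npy");C=cloud("top",d)
# refine bush centres: bronze mask, plane at top height
hsv=cv2.cvtColor(p.copy(),cv2.COLOR_RGB2HSV)
print(hsv[175,283:300].tolist()[:10])
for n,(u,v),z in [("A",(316,135),30),("B",(291,155),26),("Cc",(316,155),30),("D",(291,175),26),("E",(316,175),30),("L",(293,211),22)]:
    Z=C[v-9:v+10,u-9:u+10,2]; print(n,np.sort(Z[Z<60].ravel())[-8:].round(0))
# tray edges, case front
for z0,nm,(lo,hi),box in [(60,"case",(50,66),(140,110,245,200)),(14,"tray",(10,17),(265,110,340,205))]:
    m=np.zeros(d.shape,bool);m[box[1]:box[3],box[0]:box[2]]=1
    m&=(C[...,2]>lo)&(C[...,2]<hi);P=C[m]
    print(nm,cv2.minAreaRect(P[:,:2].astype(np.float32)),cv2.boxPoints(cv2.minAreaRect(P[:,:2].astype(np.float32))).round(0).tolist())
cab=(C[...,2]>150)&(C[...,2]<900);cab[:,120:]=0;print("cab",C[cab].min(0),C[cab].max(0))
E
```

```text
[[-0.    -0.378 -0.926]
 [-0.001 -0.926  0.378]
 [-1.     0.001 -0.   ]]
pos [255.2 624.5 225.8] t 0.15 sh [-124.2   -0.2    0.3] turn [ 1.5778e+02 -1.0000e-01 -1.0000e-02] dist 124.0 F [0.1 0.4 0.2] g 0.998
pos [255.2 624.5 225.8] t 0.15 sh [-123.6  388.9 -517.3] turn [ 1.5778e+02 -1.0000e-01 -1.0000e-02] dist 659.0 F [0.1 0.4 0.2] g 0.998
[[11, 63, 57], [15, 85, 60], [20, 148, 133], [24, 139, 235], [22, 145, 230], [19, 156, 198], [22, 144, 235], [22, 143, 235], [23, 143, 235], [23, 142, 235]]
A [31. 31. 31. 31. 31. 32. 32. 32.]
B [27. 27. 27. 28. 28. 28. 29. 30.]
Cc [31. 31. 31. 31. 32. 32. 32. 33.]
D [28. 28. 28. 29. 29. 29. 29. 31.]
E [31. 31. 31. 31. 31. 31. 32. 32.]
L [24. 24. 24. 24. 24. 25. 25. 25.]
case ((613.1140747070312, 68.4532470703125), (170.8784942626953, 149.8516082763672), 87.47935485839844) [[535.0, -14.0], [684.0, -20.0], [692.0, 151.0], [542.0, 157.0]]
tray ((617.6714477539062, -170.1968536376953), (143.0422821044922, 110.30310821533203), 1.259477138519287) [[545.0, -117.0], [547.0, -227.0], [690.0, -224.0], [688.0, -113.0]]
cab [259.13825188 268.32664687 150.00183756] [684.93199259 410.30947181 241.33149308]
```

Call:
{"op": "arm_command", "data": {
  "moves": [-50,0,0,8,0,0,-100,0,0,16,0,0,-130,20,-26,24,0,0,-130,50,-66,32,0,0,-130,80,-106,40,0,0,-130,110,-146,48,0,0,-130,140,-186,56,0,0,-130,170,-226,64,0,0,-130,200,-266,72,0,0,-130,230,-306,80,0,0,-130,260,-346,88,0,0,-130,290,-386,96,0,0],
  "hand": 0
}}

```text
clock: 1.35
tcp_pos: [503.4, 208.5, 356.7]
orientation: [-0.361, 0.608, 0.361, 0.608]
contact_force: [0.7, 1.0, -0.1]
grip_width: 0.019
```

Run:
```python
from h import *
delta([586.5,69,200]);delta([586.5,69,85]); print(status.state()["joints"].round(2))
```

```text
pos [503.4 208.5 356.7] t 1.35 sh [ 156.6 -139.6  -82.9] turn [ 6.147e+01  1.000e-02 -1.000e-02] dist 226.0 F [ 0.7  1.  -0.1] g 0.019
pos [503.4 208.5 356.7] t 1.35 sh [ 271.6 -139.6  -82.9] turn [ 6.147e+01  1.000e-02 -1.000e-02] dist 316.0 F [ 0.7  1.  -0.1] g 0.019
[ 0.75  0.08 -0.05 -0.   -1.43 -1.25]
```

Call:
{"op": "arm_command", "data": {
  "moves": [0,-35,-20,8,0,0,0,-70,-40,16,0,0,0,-105,-60,24,0,0,40,-140,-83,32,0,0,90,-140,-83,40,0,0,140,-140,-83,48,0,0,190,-140,-83,56,0,0,230,-140,-83,61.5,0,0,260,-140,-83,61.5,0,0,260,-140,-83,61.5,0,0]
}}

```text
clock: 2.35
tcp_pos: [583.8, 69.9, 91.9]
orientation: [-0.003, 0.71, 0.0, 0.704]
contact_force: [-0.8, 0.4, -1.1]
grip_width: 0.003
```

Run:
```python
from h import *
delta([586.5,69,64]); p,d=snapshot("top"); save("t1",p,(140,80,340,250),3.5);p,d=snapshot("wrist"); save("w1",p)
```

```text
pos [583.8  69.9  91.9] t 2.35 sh [27.9 -0.8  2.9] turn [ 0.24 -0.48  0.17] dist 28.0 F [-0.8  0.4 -1.1] g 0.003
```

View pics/w1.png

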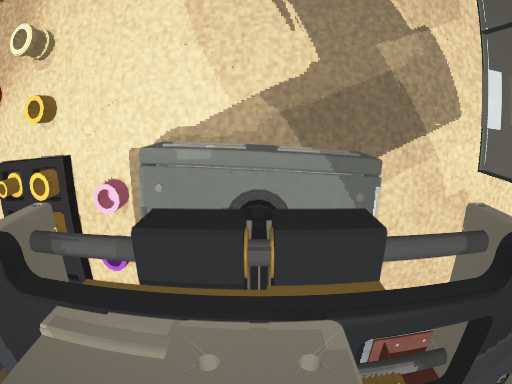

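Call:
{"op": "arm_command", "data": {
  "moves": [10,-1,3,0,-0.5,0,18,-1,3,0,-0.5,0,24,-1,3,0,-0.5,0,28,-1,3,0,-0.5,0,29,-1,3,0,-0.5,0,29,-1,3,0,-0.5,0]
}}

```text
clock: 3.05
tcp_pos: [590.6, 70.4, 68.3]
orientation: [-0.002, 0.704, 0.002, 0.711]
contact_force: [0.1, 2.0, 3.1]
grip_width: 0.006
```

Run:
```python
from h import *
delta([586.5,69,200]); p,d=snapshot("top"); save("t2",p,(140,80,340,250),3.5)
```

```text
pos [590.6  70.4  68.3] t 3.05 sh [-131.8   -1.3   -2.8] turn [ 0.3   0.57 -0.02] dist 132.0 F [0.1 2.  3.1] g 0.006
```

View pics/t2.png

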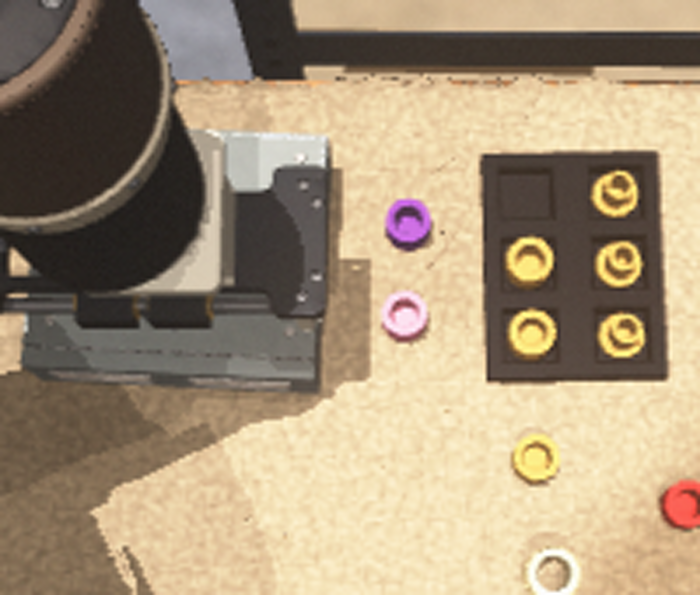

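Call:
{"op": "arm_command", "data": {
  "moves": [2,0,-2,0,0.5,0,4,0,-2,0,0.5,0,6,0,-2,0,0.5,0,7,0,-2,0,0.5,0,7,0,-2,0,0.5,0]
}}

```text
clock: 3.6
tcp_pos: [589.7, 70.5, 63.0]
orientation: [-0.002, 0.706, 0.002, 0.708]
contact_force: [-2.3, 0.9, 19.2]
grip_width: 0.008
```

Run:
```python
from h import *
delta([586.5,69,200]); p,d=snapshot("top"); save("t3",p,(140,80,340,250),2)
```

```text
pos [589.7  70.5  63. ] t 3.6 sh [-137.    -1.4   -2.7] turn [ 0.34  0.2  -0.03] dist 137.0 F [-2.3  0.9 19.2] g 0.008
```

View pics/t3.png

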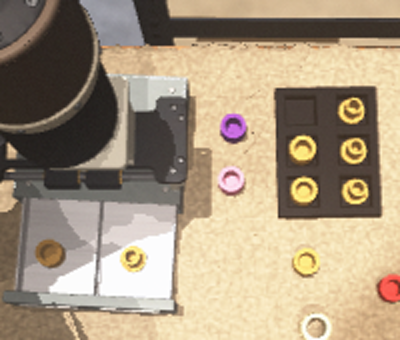

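Call:
{"op": "arm_command", "data": {
  "moves": [-40,0,0,0,0,0,-80,-30,0,0,0,0,-110,-80,-5,0,0,0,-110,-130,-10,0,0,0,-110,-180,-18,0,0,0,-110,-213,-18,0,0,0,-110,-213,-18,0,0,0],
  "hand": 0.46
}}

```text
clock: 4.35
tcp_pos: [569.2, -147.0, 169.6]
orientation: [-0.0, 0.708, 0.0, 0.706]
contact_force: [-0.4, -0.4, -0.4]
grip_width: 0.458
```

Run:
```python
from h import *
p,d=snapshot("top"); np.save("pics/t4.npy",d); C=cloud("top",d)
save("t4",p,(140,80,340,280),3)
hsv=cv2.cvtColor(p,cv2.COLOR_RGB2HSV)
m=((hsv[...,0]>15)&(hsv[...,0]<30)&(hsv[...,1]>110)&(hsv[...,2]>110)).astype(np.uint8)
n,l,st,ce=cv2.connectedComponentsWithStats(m)
for i in range(1,n):
    x,y,w,h,a=st[i]
    if a>25 and 140<x<345 and 105<y<280:
        ll=(l==i); print(ce[i].round(1),w,h,a,"z",np.percentile(C[...,2][ll],80).round(0), "xy@25",unproj("top",ce[i],25)[0,:2].round(1))
t=np.radians(1.26);o=np.array([546.5,-171.5])
for px in(26,71,116):
  for py in(28,-28): print(px,py,(o+[px*np.cos(t)-py*np.sin(t),px*np.sin(t)+py*np.cos(t)]).round(1))
delta([572.5,-143,60],1.3)
```

```text
[292.  176.1] 14 14 120 z 26.0 xy@25 [ 568.5 -143.7]
[316.8 175.8] 13 12 115 z 27.0 xy@25 [ 569.4 -195.8]
[206.1 210.7] 13 13 116 z 36.0 xy@25 [494.1  35.7]
[291.7 209.5] 13 14 97 z 22.0 xy@25 [ 497.7 -142.5]
26 28 [ 571.9 -142.9]
26 -28 [ 573.1 -198.9]
71 28 [ 616.9 -141.9]
71 -28 [ 618.1 -197.9]
116 28 [ 661.9 -141. ]
116 -28 [ 663.1 -196.9]
pos [ 569.5 -145.3  169.5] t 4.4 sh [109.5   2.2   3.2] turn [-1.26 -0.15 -0.02] dist 110.0 F [ 0.4 -0.2 -0.1] g 0.46
```

View pics/t4.png

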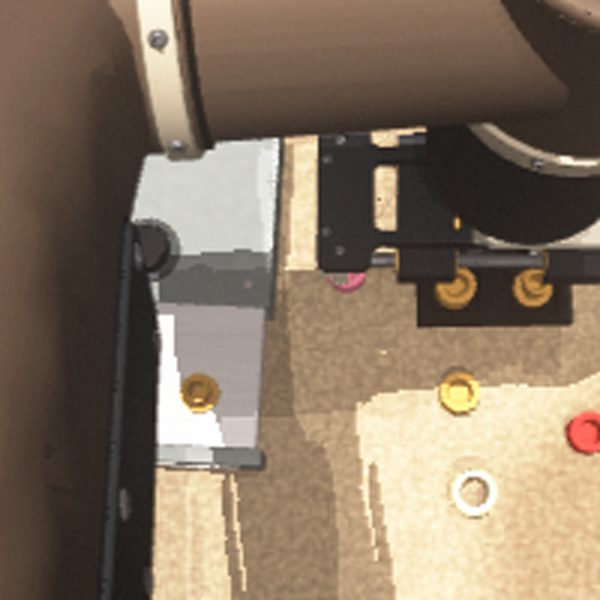

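Call:
{"op": "arm_command", "data": {
  "moves": [40,2,2,-1.3,0,0,85,2,2,-1.3,0,0,115,2,2,-1.3,0,0,125,2,2,-1.3,0,0,125,2,2,-1.3,0,0,125,2,2,-1.3,0,0]
}}

```text
clock: 5.0
tcp_pos: [574.1, -140.6, 46.7]
orientation: [-0.01, 0.707, 0.01, 0.707]
contact_force: [0.6, 0.1, 0.2]
grip_width: 0.458
```

Run:
```python
from h import *
delta([571.5,-143,17],1.3)
p,d=snapshot("wrist"); save("w2",p);delta([571.5,-143,17],1.3)
p,d=snapshot("scene"); save("s2",p,(200,180,380,300),4)
```

```text
pos [ 574.1 -140.6   46.7] t 5.0 sh [29.7 -2.3 -2.7] turn [0.33 0.07 0.02] dist 30.0 F [0.6 0.1 0.2] g 0.458
pos [ 574.4 -140.7   47.2] t 5.05 sh [30.2 -2.2 -3.1] turn [0.32 0.14 0.01] dist 30.0 F [-0.5  0.7  0.1] g 0.463
```

View pics/w2.png

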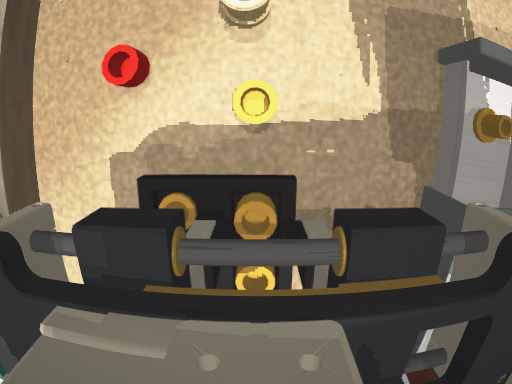

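View pics/s2.png

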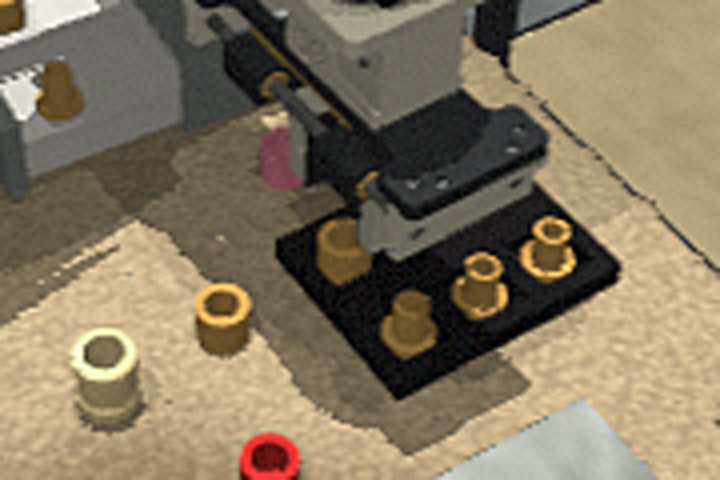

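Run:
```python
from h import *
s=status.state()
for uv,z in [((256,203),26),((255,275),26),((255,99),22),((177,207),30)]: print(uv,wunproj(uv,s["tcp_pos"],s["orientation"],z).round(1))
```

```text
(256, 203) [[ 561.  -143.5   26. ]]
(255, 275) [[ 613.2 -142.9   26. ]]
(255, 99) [[ 496.4 -145.8   22. ]]
(177, 207) [[ 564.1 -193.6   30. ]]
```

Call:
{"op": "arm_command", "data": {
  "moves": [15,-2.5,-2.5,0,0,0,25,-2.5,-3,0,0,0,30,-2.5,-3,0,0,0,30,-2.5,-3,0,0,0,30,-2.5,-3,0,0,0]
}}

```text
clock: 5.6
tcp_pos: [570.6, -143.5, 15.9]
orientation: [-0.01, 0.707, 0.01, 0.707]
contact_force: [-0.3, -0.2, -0.2]
grip_width: 0.456
```

Call:
{"op": "arm_command", "data": {
  "moves": [0,0,0,0,0,0,0,0,0,0,0,0,0,0,0,0,0,0,0,0,0,0,0,0,0,0,0,0,0,0],
  "hand": 0
}}

```text
clock: 6.1
tcp_pos: [570.5, -143.5, 15.9]
orientation: [-0.01, 0.707, 0.01, 0.707]
contact_force: [-1.2, 0.7, 3.6]
grip_width: 0.307
```

Call:
{"op": "arm_command", "data": {
  "moves": [-20,0,0,0,0,0,-60,0,0,0,0,0,-110,0,0,0,0,0,-110,0,0,0,0,0]
}}

```text
clock: 6.5
tcp_pos: [574.3, -143.9, 132.4]
orientation: [-0.011, 0.703, 0.01, 0.711]
contact_force: [0.8, 0.2, -0.5]
grip_width: 0.315
```

```bash
cat >> h.py <<'E'
DC=np.array([512.,72.5]);th=np.radians(-2.5)
EX=np.array([np.cos(th),np.sin(th)]);EY=np.array([-np.sin(th),np.cos(th)])
def D2W(x,y): return DC+x*EX+y*EY
def W2D(p): q=np.array(p)[:2]-DC; return np.array([q@EX,q@EY])
E
python3 - <<'E'
from h import *
p=cv2.imread("pics/t3.png")
for nm,uv,z in [("plain",(140+49.5/2,80+252/2),34),("flg",(140+132/2,80+258/2),36)]:
    w=unproj("top",uv,z)[0];print(nm,w.round(1),W2D(w).round(1))
# drawer corners in t3 (px in crop*2): front outer corners, top of panel z=58
for uv,z in [((2,292),58),((178,300),58),((22,197),36),((99,201),36),((97,290),36)]:
    w=unproj("top",(140+uv[0]/2,80+uv[1]/2),z)[0];print(uv,w.round(1),W2D(w).round(1))
delta([520,130,100])
E
```

```text
plain [502.3 120.4  34. ] [-11.8  47.5]
flg [496.3  34.7  36. ] [-14.  -38.4]
(2, 292) [458.9 161.1  58. ] [-57.   86.2]
(178, 300) [452.1 -14.7  58. ] [-56.  -89.7]
(22, 197) [559.5 151.2  36. ] [44.1 80.7]
(99, 201) [555.8  70.7  36. ] [43.8  0.1]
(97, 290) [463.2  69.7  36. ] [-48.6  -5. ]
pos [ 574.3 -143.9  132.4] t 6.5 sh [ 31.6 275.4 -46.7] turn [1.66 0.62 0.07] dist 281.0 F [ 0.8  0.2 -0.5] g 0.315
```

Run:
```python
from h import *
p=cv2.imread("pics/t3.png");cv2.imwrite("pics/t3b.png",cv2.resize(p[180:320,:220],None,fx=3.5,fy=3.5,interpolation=cv2.INTER_CUBIC))
```

```text
(no output)
```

View pics/t3b.png

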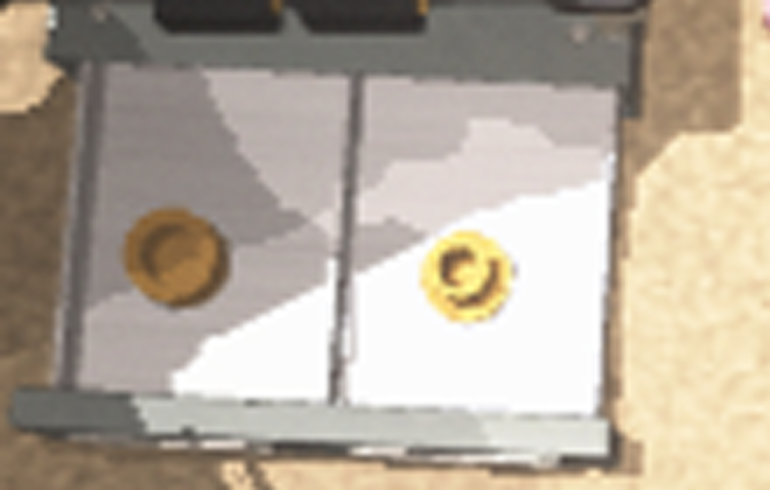

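Run:
```python
from h import *
for q in [(19,20),(19,58),(-33,17),(17,-20),(17,-58),(-40,-18)]: print(q,D2W(*q).round(1))
delta([*D2W(19,20),110])
```

```text
(19, 20) [531.9  91.7]
(19, 58) [533.5 129.6]
(-33, 17) [479.8  90.9]
(17, -20) [528.1  51.8]
(17, -58) [526.5  13.8]
(-40, -18) [471.3  56.3]
pos [ 574.3 -143.9  132.4] t 6.5 sh [ 21.7 236.8 -35.8] turn [1.66 0.62 0.07] dist 240.0 F [ 0.8  0.2 -0.5] g 0.315
```

Call:
{"op": "arm_command", "data": {
  "moves": [0,40,-10,1.5,0.5,0,0,85,-20,1.5,0.5,0,0,130,-30,1.5,0.5,0,0,175,-36,1.5,0.5,0,5,210,-36,1.5,0.5,0,15,230,-36,1.5,0.5,0,22,237,-36,1.5,0.5,0,40,237,-36,1.5,0.5,0,55,237,-36,1.5,0.5,0,65,237,-36,1.5,0.5,0,65,237,-36,1.5,0.5,0,65,237,-36,1.5,0.5,0]
}}

```text
clock: 7.7
tcp_pos: [527.9, 92.0, 60.6]
orientation: [-0.0, 0.71, 0.0, 0.704]
contact_force: [-0.7, 0.2, -0.6]
grip_width: 0.306
```

Run:
```python
from h import *
delta([*D2W(19,20),40]);p,d=snapshot("wrist"); save("w3",p);delta([*D2W(19,20),40])
```

```text
pos [527.9  92.   60.6] t 7.7 sh [20.6 -0.3  4.1] turn [ 0.05 -0.51  0.02] dist 21.0 F [-0.7  0.2 -0.6] g 0.306
pos [528.1  92.2  61. ] t 7.75 sh [21.  -0.5  3.9] turn [ 0.06 -0.46 -0.  ] dist 21.0 F [-0.6 -1.3 -0.3] g 0.312
```

View pics/w3.png

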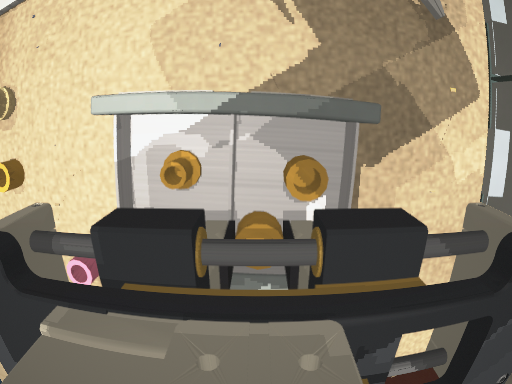

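Call:
{"op": "arm_command", "data": {
  "moves": [10,0,3,0,-0.4,0,18,0,4,0,-0.4,0,20,0,4,0,-0.4,0,20,0,4,0,-0.4,0]
}}

```text
clock: 8.15
tcp_pos: [531.4, 92.2, 40.4]
orientation: [-0.001, 0.708, 0.0, 0.706]
contact_force: [-1.1, 0.0, -0.1]
grip_width: 0.305
```

Call:
{"op": "arm_command", "data": {
  "moves": [0,0,0,0,0,0,0,0,0,0,0,0,0,0,0,0,0,0,-15,0,0,0,0,0,-50,0,0,0,0,0,-70,0,0,0,0,0,-70,0,0,0,0,0],
  "hand": 0.43
}}

```text
clock: 8.85
tcp_pos: [533.6, 93.2, 113.9]
orientation: [0.0, 0.706, 0.002, 0.708]
contact_force: [0.4, -0.6, -0.6]
grip_width: 0.427
```

Run:
```python
from h import *
p,d=snapshot("wrist"); save("w4",p,(80,80,400,300),2.4);delta([617,-142.5,110])
```

```text
pos [532.6  92.9 112.2] t 8.9 sh [   1.9 -235.5   84.1] turn [ 0.09  0.08 -0.09] dist 250.0 F [0.2 0.4 0.3] g 0.434
```

View pics/w4.png

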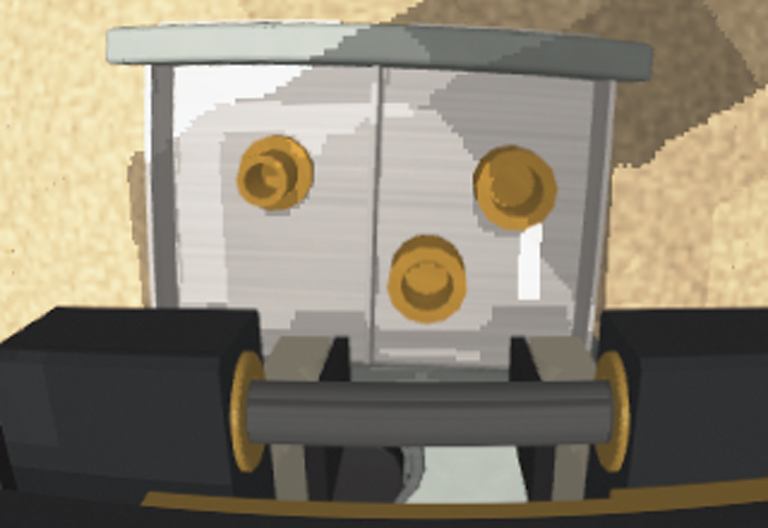

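Call:
{"op": "arm_command", "data": {
  "moves": [0,-40,14,0,0,0,0,-85,30,0,0,0,0,-130,46,0,0,0,0,-175,62,0,0,0,0,-215,76,0,0,0,0,-236,84,0,0,0,15,-236,84,0,0,0,35,-236,84,0,0,0,55,-236,84,0,0,0,65,-236,84,0,0,0,65,-236,84,0,0,0,65,-236,84,0,0,0],
  "hand": 0.46
}}

```text
clock: 10.1
tcp_pos: [616.0, -143.5, 45.5]
orientation: [-0.001, 0.708, 0.0, 0.706]
contact_force: [-0.1, 0.2, 0.8]
grip_width: 0.463
```

Run:
```python
from h import *
delta([617,-142.3,16.5],1.3)
p,d=snapshot("wrist"); save("w5",p,(80,80,400,300),2.4);delta([617,-142.3,16.5],1.3)
```

```text
pos [ 616.  -143.5   45.5] t 10.1 sh [29.   1.2  1. ] turn [-1.2  -0.11  0.02] dist 29.0 F [-0.1  0.2  0.8] g 0.463
pos [ 616.4 -143.5   46.1] t 10.15 sh [29.6  1.2  0.6] turn [-1.19 -0.05  0.02] dist 30.0 F [ 0.1  0.  -0.2] g 0.459
```

View pics/w5.png

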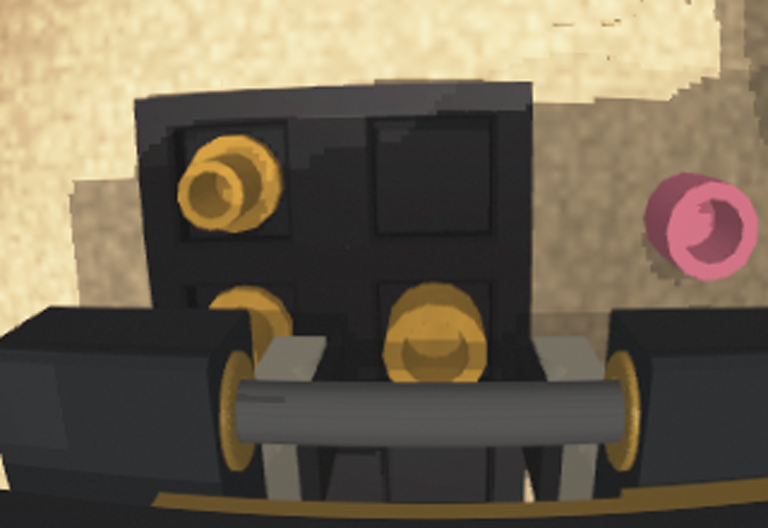

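Bush B (plain, crop 436,345) sits between the open jaws.

Call:
{"op": "arm_command", "data": {
  "moves": [15,1,0.5,-1,0,0,25,1,0.5,-1,0,0,29,1,0.5,-1,0,0,29,1,0.5,-1,0,0,29,1,0.5,-1,0,0]
}}

```text
clock: 10.65
tcp_pos: [616.6, -142.6, 16.8]
orientation: [-0.007, 0.708, 0.007, 0.707]
contact_force: [-0.0, 0.5, -0.5]
grip_width: 0.459
```

Call:
{"op": "arm_command", "data": {
  "moves": [0,0,0,0,0,0,0,0,0,0,0,0,0,0,0,0,0,0,0,0,0,0,0,0,-25,0,0,0,0,0,-65,0,0,0,0,0,-110,0,0,0,0,0,-110,0,0,0,0,0],
  "hand": 0
}}

```text
clock: 11.45
tcp_pos: [620.4, -142.9, 133.3]
orientation: [-0.008, 0.704, 0.007, 0.71]
contact_force: [1.1, 0.0, -0.4]
grip_width: 0.307
```

Run:
```python
from h import *
delta([*D2W(19,58),60])
```

```text
pos [ 620.4 -142.9  133.3] t 11.45 sh [ 72.2 274.3 -82. ] turn [1.15 0.5  0.07] dist 295.0 F [ 1.1  0.  -0.4] g 0.307
```

Call:
{"op": "arm_command", "data": {
  "moves": [0,40,-12,1,0.5,0,0,85,-26,1,0.5,0,0,130,-40,1,0.5,0,0,175,-54,1,0.5,0,0,220,-68,1,0.5,0,5,260,-79,1,0.5,0,15,274,-82,1,0.5,0,35,274,-82,1,0.5,0,55,274,-82,1,0.5,0,68,274,-82,1,0.5,0,72,274,-82,1,0.5,0,72,274,-82,1,0.5,0]
}}

```text
clock: 12.65
tcp_pos: [529.1, 129.4, 54.0]
orientation: [-0.001, 0.711, -0.0, 0.703]
contact_force: [0.7, -0.5, 0.6]
grip_width: 0.301
```

Run:
```python
from h import *
p,d=snapshot("wrist"); save("w6",p,(80,80,400,300),2.4);delta([*D2W(19,58),40])
```

```text
pos [529.6 129.6  54.7] t 12.7 sh [14.6 -0.   4.1] turn [ 0.06 -0.6   0.02] dist 15.0 F [-0.3  0.8 -1. ] g 0.304
```

View pics/w6.png

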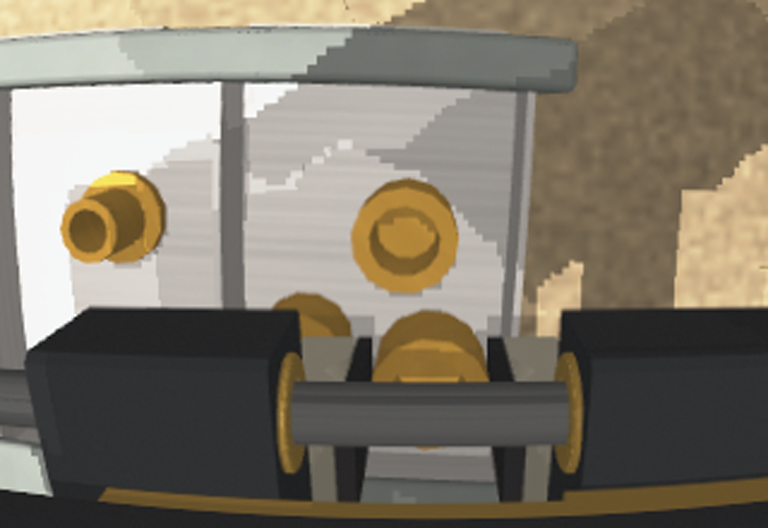

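Call:
{"op": "arm_command", "data": {
  "moves": [6,0,4,0,-0.5,0,12,0,6,0,-0.5,0,14,0,6,0,-0.5,0,14,0,6,0,-0.5,0]
}}

```text
clock: 13.1
tcp_pos: [534.9, 129.7, 40.1]
orientation: [-0.001, 0.708, 0.0, 0.706]
contact_force: [0.1, -0.9, -0.5]
grip_width: 0.304
```

Call:
{"op": "arm_command", "data": {
  "moves": [0,0,0,0,0,0,0,0,0,0,0,0,0,0,0,0,0,0,-15,0,0,0,0,0,-50,0,0,0,0,0,-90,0,0,0,0,0,-110,0,0,0,0,0],
  "hand": 0.43
}}

```text
clock: 13.8
tcp_pos: [536.6, 130.5, 154.1]
orientation: [-0.0, 0.706, 0.001, 0.708]
contact_force: [1.0, 0.8, 0.7]
grip_width: 0.429
```

Run:
```python
from h import *
p,d=snapshot("wrist"); save("w7",p,(80,80,400,300),2.4);delta([497,-144,60])
```

```text
pos [537.8 130.9 156.5] t 13.85 sh [  95.4 -275.1  -41.9] turn [ 0.14  0.31 -0.17] dist 294.0 F [1.1 0.5 3.2] g 0.429
```

View pics/w7.png

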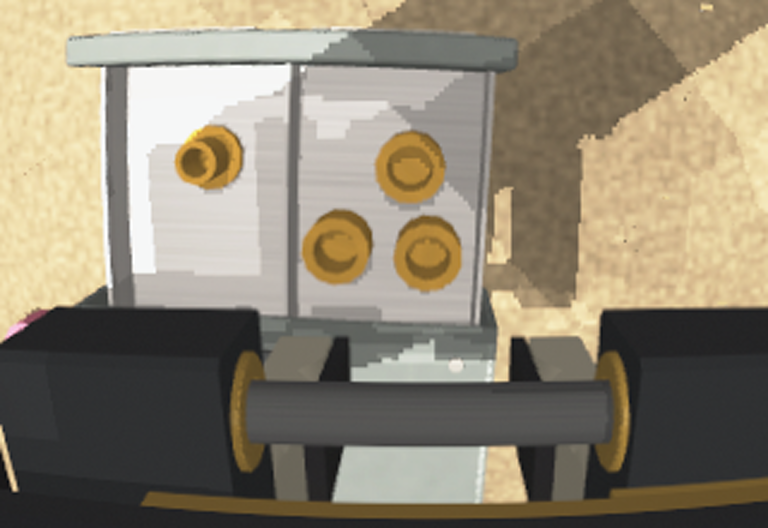

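Call:
{"op": "arm_command", "data": {
  "moves": [0,-45,0,0,0,0,0,-90,0,0,0,0,0,-135,0,0,0,0,0,-180,0,0,0,0,10,-225,-5,0,0,0,20,-265,-10,0,0,0,30,-275,-15,0,0,0,30,-275,-15,0,0,0,30,-275,-15,0,0,0],
  "hand": 0.55
}}

```text
clock: 14.75
tcp_pos: [520.6, -144.9, 120.5]
orientation: [-0.0, 0.708, 0.0, 0.706]
contact_force: [0.1, -0.7, 0.4]
grip_width: 0.553
```

Run:
```python
from h import *
s=status.state();p,d=snapshot("wrist"); save("w8",p)
hsv=cv2.cvtColor(p,cv2.COLOR_RGB2HSV)
m=((hsv[...,0]>15)&(hsv[...,0]<32)&(hsv[...,1]>140)&(hsv[...,2]>90)).astype(np.uint8); m[220:]=0
n,l,st,ce=cv2.connectedComponentsWithStats(m)
for i in range(1,n):
    if st[i,4]>80: print(st[i],ce[i].round(1),wunproj(ce[i],s["tcp_pos"],s["orientation"],18).round(1))
delta([497,-144,60])
```

```text
[243 150  32  34 807] [258.3 166.7] [[ 497.1 -146.    18. ]]
[425 156  31  26 603] [439.3 169.6] [[496.6  37.9  18. ]]
[484 163  27  27 573] [497.1 176.1] [[501.2 128.1  18. ]]
[472 192  38  22 403] [492.6 201.4] [[531.4 127.1  18. ]]
pos [ 521.1 -144.5  120.9] t 14.8 sh [ 60.9   0.6 -24. ] turn [ 0.12 -0.07  0.02] dist 65.0 F [-0.  -0.1 -0.3] g 0.551
```

View pics/w8.png

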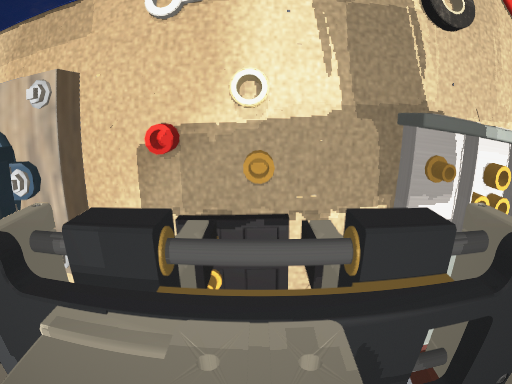

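Call:
{"op": "arm_command", "data": {
  "moves": [20,-1,-24,0,0,0,55,-1,-24,0,0,0,85,-1,-24,0,0,0,100,-1,-24,0,0,0,107,-1,-24,0,0,0,107,-1,-24,0,0,0,107,-1,-24,0,0,0]
}}

```text
clock: 15.5
tcp_pos: [497.4, -145.6, 14.5]
orientation: [-0.001, 0.707, 0.001, 0.707]
contact_force: [0.8, -0.2, -0.0]
grip_width: 0.547
```

Call:
{"op": "arm_command", "data": {
  "moves": [0,0,0,0,0,0,0,0,0,0,0,0,0,0,0,0,0,0,0,0,0,0,0,0,0,0,0,0,0,0],
  "hand": 0
}}

```text
clock: 16.0
tcp_pos: [496.8, -146.2, 14.1]
orientation: [-0.001, 0.707, 0.0, 0.707]
contact_force: [-0.7, 2.5, 7.3]
grip_width: 0.301
```

Call:
{"op": "arm_command", "data": {
  "moves": [-25,0,0,0,0,0,-70,0,0,0,0,0,-100,25,-2,0,0,0,-100,70,-6,0,0,0,-100,115,-9,0,0,0,-100,160,-12,0,0,0,-100,205,-15,0,0,0,-95,235,-17,0,0,0,-85,237,-17,0,0,0,-65,237,-17,0,0,0,-50,237,-17,0,0,0,-50,237,-17,0,0,0]
}}

```text
clock: 17.2
tcp_pos: [477.5, 89.6, 61.5]
orientation: [-0.001, 0.709, -0.001, 0.705]
contact_force: [-0.2, -0.3, -1.1]
grip_width: 0.302
```

Run:
```python
from h import *
p,d=snapshot("wrist"); save("w9",p,(80,60,400,300),2.4);delta([*D2W(-33,17),40])
```

```text
pos [478.3  89.9  62.6] t 17.25 sh [22.6  1.1  1.5] turn [ 0.05 -0.24  0.1 ] dist 23.0 F [-0.3 -0.3 -0.4] g 0.307
```

View pics/w9.png

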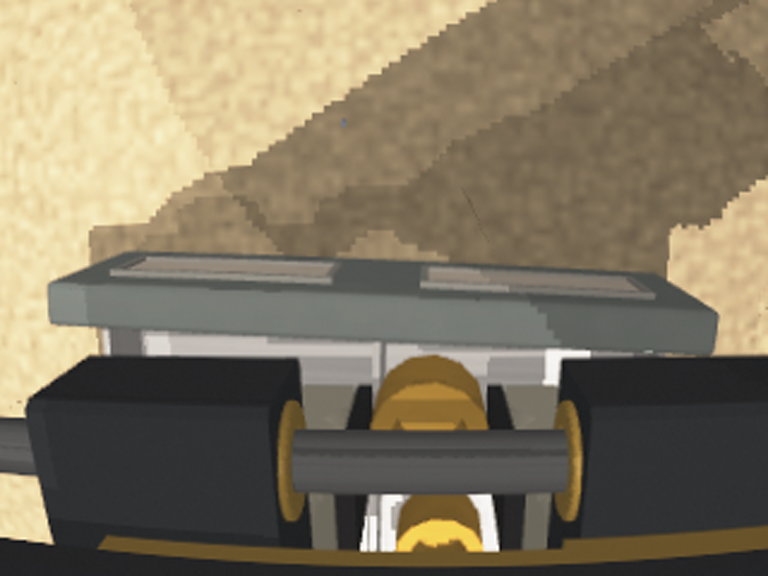

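Call:
{"op": "arm_command", "data": {
  "moves": [10,3,1.5,0,0,0,18,3,1.5,0,0,0,22,3,1.5,0,0,0,22,3,1.5,0,0,0]
}}

```text
clock: 17.65
tcp_pos: [480.3, 93.5, 41.0]
orientation: [-0.001, 0.708, 0.0, 0.706]
contact_force: [0.1, 0.9, -0.5]
grip_width: 0.305
```

Call:
{"op": "arm_command", "data": {
  "moves": [0,0,0,0,0,0,0,0,0,0,0,0,0,0,0,0,0,0,-15,0,0,0,0,0,-50,0,0,0,0,0,-90,0,30,0,0,0,-110,0,60,0,0,0,-110,0,60,0,0,0],
  "hand": 0.43
}}

```text
clock: 18.45
tcp_pos: [545.7, 95.0, 155.3]
orientation: [0.0, 0.705, 0.001, 0.709]
contact_force: [-0.9, 0.3, -1.5]
grip_width: 0.428
```

Run:
```python
from h import *
p,d=snapshot("wrist"); save("w10",p,(80,80,400,300),2.4);delta([573,-198,50],1.3)
```

```text
pos [542.8  94.4 153. ] t 18.5 sh [ 102.6 -292.5   29.8] turn [-1.27  0.08 -0.08] dist 311.0 F [-0.6 -0.  -1. ] g 0.431
```

View pics/w10.png

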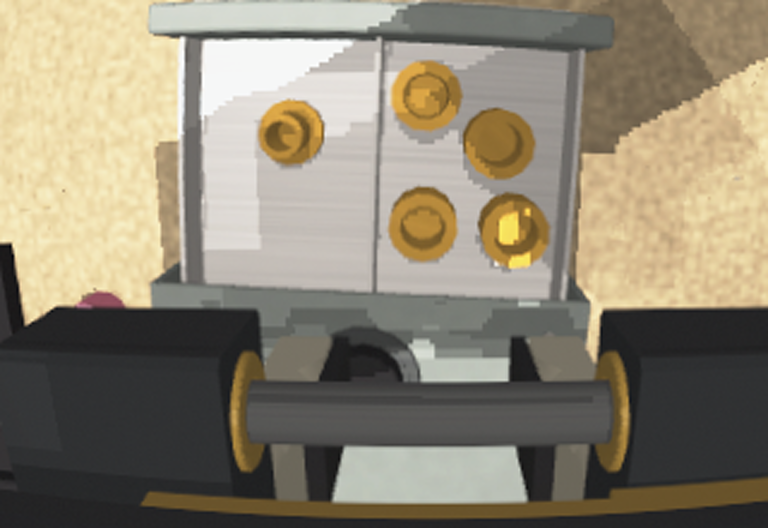

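Call:
{"op": "arm_command", "data": {
  "moves": [0,-45,5,-1,0,0,0,-90,10,-1,0,0,0,-135,15,-1,0,0,0,-180,20,-1,0,0,0,-225,25,-1,0,0,0,-270,28,-1,0,0,10,-292,28,-1,0,0,40,-292,28,-1,0,0,70,-292,28,-1,0,0,90,-292,28,-1,0,0,100,-292,28,-1,0,0,100,-292,28,-1,0,0],
  "hand": 0.4
}}

```text
clock: 19.7
tcp_pos: [567.4, -197.7, 49.7]
orientation: [-0.007, 0.709, 0.007, 0.705]
contact_force: [-0.4, -0.5, -0.2]
grip_width: 0.403
```

Run:
```python
from h import *
p,d=snapshot("wrist"); save("w11",p,(80,80,400,300),2.4);delta([572,-198,18],1.3)
```

```text
pos [ 568.5 -197.9   51.1] t 19.75 sh [33.1 -0.2  3.6] turn [-0.2  -0.19  0.01] dist 33.0 F [ 0.5 -0.2  0.3] g 0.403
```

View pics/w11.png

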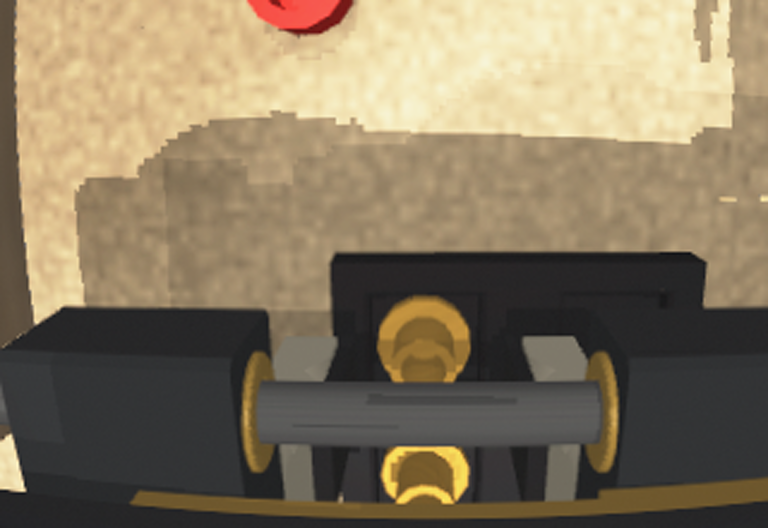

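Call:
{"op": "arm_command", "data": {
  "moves": [15,-0.5,3,0,0,0,26,-0.5,3.5,0,0,0,32,-0.5,3.5,0,0,0,32,-0.5,3.5,0,0,0,32,-0.5,3.5,0,0,0]
}}

```text
clock: 20.25
tcp_pos: [572.5, -198.5, 19.5]
orientation: [-0.007, 0.708, 0.007, 0.706]
contact_force: [1.1, -0.6, -0.1]
grip_width: 0.402
```

Call:
{"op": "arm_command", "data": {
  "moves": [0,0,0,0,0,0,0,0,0,0,0,0,0,0,0,0,0,0,0,0,0,0,0,0,-25,0,0,0,0,0,-65,0,0,0,0,0,-110,0,0,0,0,0,-110,0,0,0,0,0],
  "hand": 0
}}

```text
clock: 21.05
tcp_pos: [576.5, -199.2, 136.2]
orientation: [-0.008, 0.704, 0.006, 0.71]
contact_force: [1.2, 1.1, -0.4]
grip_width: 0.185
```

Run:
```python
from h import *
delta([*D2W(18,-20),60])
```

```text
pos [ 576.5 -199.2  136.2] t 21.05 sh [ 75.3 252.  -43. ] turn [1.15 0.5  0.13] dist 267.0 F [ 1.2  1.1 -0.4] g 0.185
```

Call:
{"op": "arm_command", "data": {
  "moves": [0,40,-8,1,0.5,0,0,85,-16,1,0.5,0,0,130,-24,1,0.5,0,0,175,-32,1,0.5,0,0,215,-39,1,0.5,0,5,240,-43,1,0.5,0,15,252,-43,1,0.5,0,35,252,-43,1,0.5,0,55,252,-43,1,0.5,0,70,252,-43,1,0.5,0,75,252,-43,1,0.5,0,75,252,-43,1,0.5,0]
}}

```text
clock: 22.25
tcp_pos: [524.4, 52.0, 53.6]
orientation: [-0.001, 0.711, -0.0, 0.703]
contact_force: [-0.1, 0.4, -0.3]
grip_width: 0.193
```

Run:
```python
from h import *
p,d=snapshot("wrist"); save("w12",p,(80,80,400,300),2.4);delta([*D2W(18,-20),40])
```

```text
pos [525.   52.2  54.3] t 22.3 sh [14.3 -0.5  4.3] turn [ 0.06 -0.63  0.04] dist 15.0 F [-0.4 -0.8 -1.2] g 0.185
```

View pics/w12.png

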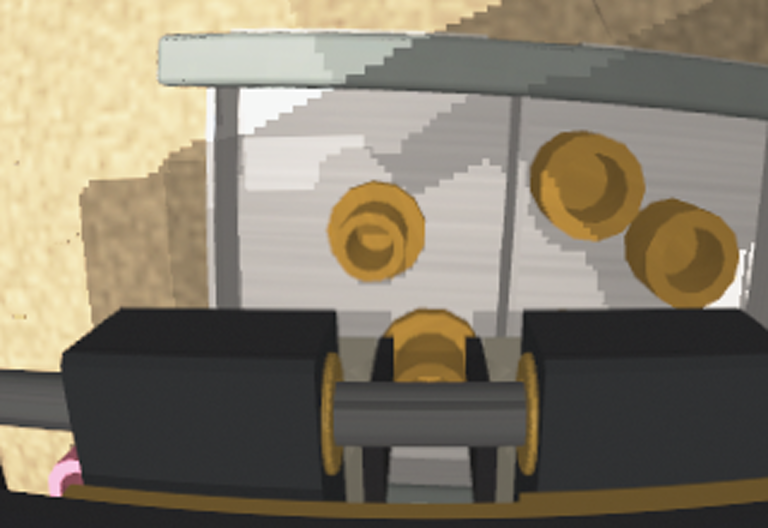

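Call:
{"op": "arm_command", "data": {
  "moves": [6,-0.5,4,0,-0.5,0,12,-0.5,6,0,-0.5,0,14,-0.5,6,0,-0.5,0,14,-0.5,6,0,-0.5,0]
}}

```text
clock: 22.7
tcp_pos: [530.5, 52.0, 40.1]
orientation: [-0.001, 0.708, 0.0, 0.706]
contact_force: [0.0, 0.6, 0.3]
grip_width: 0.191
```

Call:
{"op": "arm_command", "data": {
  "moves": [0,0,0,0,0,0,0,0,0,0,0,0,0,0,0,0,0,0,-15,0,0,0,0,0,-50,0,0,0,0,0,-90,0,20,0,0,0,-110,0,40,0,0,0,-110,0,40,0,0,0],
  "hand": 0.36
}}

```text
clock: 23.5
tcp_pos: [574.9, 53.0, 154.2]
orientation: [-0.0, 0.705, 0.001, 0.709]
contact_force: [0.0, 0.7, -0.9]
grip_width: 0.361
```

Run:
```python
from h import *
p,d=snapshot("wrist"); save("w13",p,(80,80,400,300),2.4);delta([617,-197.5,50],1.3)
```

```text
pos [572.4  52.6 151.8] t 23.55 sh [ 101.6 -250.3   44.2] turn [-1.24  0.08 -0.06] dist 274.0 F [-0.6 -1.  -1.8] g 0.357
```

View pics/w13.png

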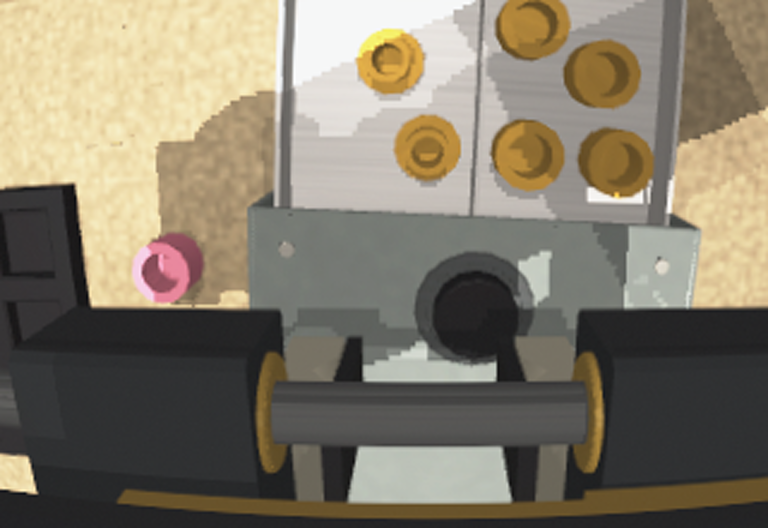

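Standing upright. Next flanged (617,-198).

Call:
{"op": "arm_command", "data": {
  "moves": [0,-45,8,-1.2,0,0,0,-90,16,-1.2,0,0,0,-135,24,-1.2,0,0,0,-180,32,-1.2,0,0,0,-220,40,-1.2,0,0,5,-245,43,-1.2,0,0,15,-251,43,-1.2,0,0,40,-251,43,-1.2,0,0,70,-251,43,-1.2,0,0,90,-251,43,-1.2,0,0,100,-251,43,-1.2,0,0,100,-251,43,-1.2,0,0],
  "hand": 0.4
}}

```text
clock: 24.75
tcp_pos: [612.3, -198.0, 48.2]
orientation: [-0.008, 0.709, 0.008, 0.705]
contact_force: [-0.6, -0.8, -0.1]
grip_width: 0.398
```

Run:
```python
from h import *
p,d=snapshot("wrist"); save("w14",p,(80,80,400,300),2.4);delta([617.5,-198,19],1.3)
```

```text
pos [ 613.5 -198.2   49.7] t 24.8 sh [30.7  0.2  4.2] turn [ 0.01 -0.2   0.01] dist 31.0 F [ 0.6 -0.1  1.1] g 0.399
```

View pics/w14.png

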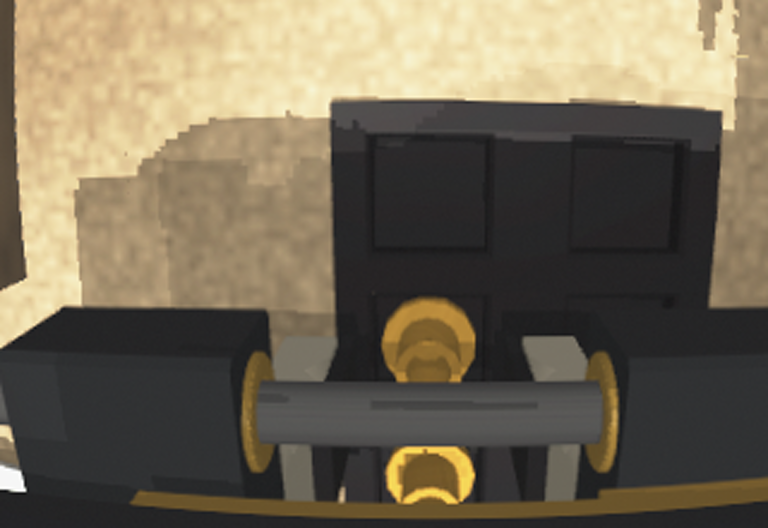

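Call:
{"op": "arm_command", "data": {
  "moves": [15,0,3,0,0,0,26,0,4,0,0,0,30,0,4,0,0,0,30,0,4,0,0,0,30,0,4,0,0,0]
}}

```text
clock: 25.3
tcp_pos: [618.2, -198.7, 20.5]
orientation: [-0.008, 0.708, 0.008, 0.707]
contact_force: [-0.9, -0.4, -0.3]
grip_width: 0.399
```

Call:
{"op": "arm_command", "data": {
  "moves": [0,0,0,0,0,0,0,0,0,0,0,0,0,0,0,0,0,0,0,0,0,0,0,0,-25,0,0,0,0,0,-65,0,0,0,0,0,-110,0,0,0,0,0,-110,0,0,0,0,0],
  "hand": 0
}}

```text
clock: 26.1
tcp_pos: [622.0, -199.4, 137.5]
orientation: [-0.009, 0.704, 0.007, 0.71]
contact_force: [2.1, -0.1, -0.6]
grip_width: 0.186
```

Run:
```python
from h import *
delta([*D2W(18,-58),60])
```

```text
pos [ 622.  -199.4  137.5] t 26.1 sh [ 76.2 215.5 -90.2] turn [1.35 0.51 0.14] dist 246.0 F [ 2.1 -0.1 -0.6] g 0.186
```

Call:
{"op": "arm_command", "data": {
  "moves": [0,40,-16,1.3,0.5,0,0,80,-33,1.3,0.5,0,0,120,-50,1.3,0.5,0,0,160,-67,1.3,0.5,0,0,195,-82,1.3,0.5,0,5,212,-90,1.3,0.5,0,15,215,-90,1.3,0.5,0,35,215,-90,1.3,0.5,0,55,215,-90,1.3,0.5,0,70,215,-88,1.3,0.5,0,76,215,-86,1.3,0.5,0,76,215,-86,1.3,0.5,0]
}}

```text
clock: 27.3
tcp_pos: [527.1, 13.7, 53.4]
orientation: [-0.0, 0.711, -0.001, 0.703]
contact_force: [-0.0, -0.4, -1.4]
grip_width: 0.19
```

Run:
```python
from h import *
p,d=snapshot("wrist"); save("w15",p,(80,80,400,300),2.4);delta([*D2W(18,-58),41.5])
```

```text
pos [527.5  13.9  54.2] t 27.35 sh [12.7 -0.1  0.1] turn [-0.04 -0.64  0.05] dist 13.0 F [-0.  -0.3 -0.5] g 0.192
```

View pics/w15.png

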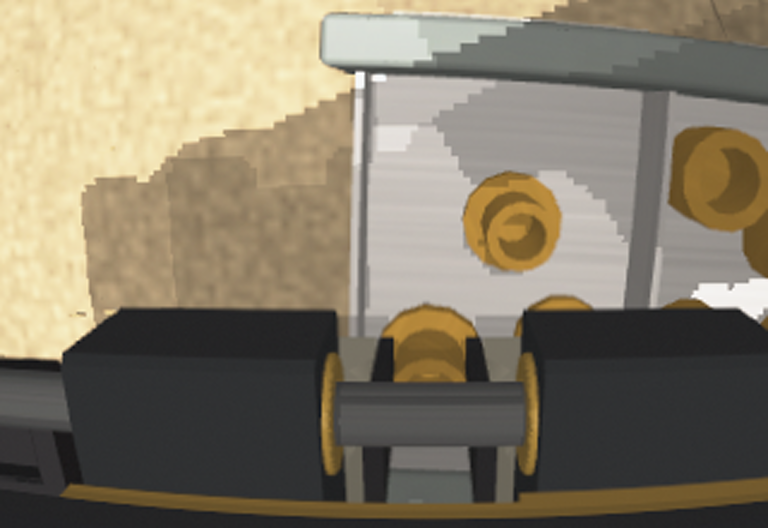

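Call:
{"op": "arm_command", "data": {
  "moves": [5,0,1,0,-0.5,0,10,0,2,0,-0.5,0,12,0,2,0,-0.5,0,12,0,2,0,-0.5,0]
}}

```text
clock: 27.75
tcp_pos: [529.0, 14.3, 42.2]
orientation: [-0.0, 0.708, -0.0, 0.706]
contact_force: [-0.2, 0.9, -0.5]
grip_width: 0.192
```

Call:
{"op": "arm_command", "data": {
  "moves": [0,0,0,0,0,0,0,0,0,0,0,0,0,0,0,0,0,0,-15,0,0,0,0,0,-50,0,0,0,0,0,-90,0,20,0,0,0,-110,0,40,0,0,0,-110,0,40,0,0,0],
  "hand": 0.34
}}

```text
clock: 28.55
tcp_pos: [573.4, 15.0, 156.2]
orientation: [0.0, 0.705, 0.0, 0.709]
contact_force: [-0.7, -0.3, -0.5]
grip_width: 0.337
```

Run:
```python
from h import *
p,d=snapshot("wrist"); save("w16",p,(80,80,400,300),2.4);delta([662,-197,50],1.3)
```

```text
pos [570.8  14.7 153.7] t 28.6 sh [ 103.7 -211.7   91.2] turn [-1.34  0.08 -0.04] dist 253.0 F [ 0.4  1.2 -0.7] g 0.34
```

View pics/w16.png

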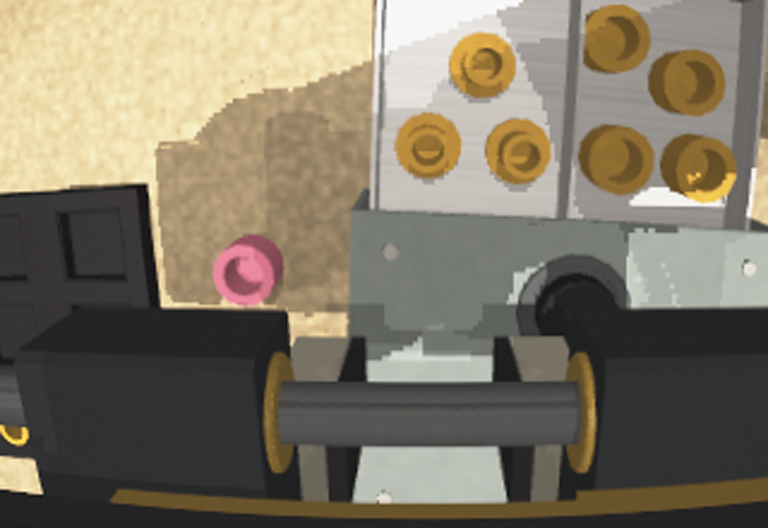

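Upright, both flanged in. Last one, A (662,-197).

Call:
{"op": "arm_command", "data": {
  "moves": [0,-40,18,-1.3,0,0,0,-80,35,-1.3,0,0,0,-120,52,-1.3,0,0,0,-160,70,-1.3,0,0,0,-195,84,-1.3,0,0,5,-211,90,-1.3,0,0,15,-211,90,-1.3,0,0,40,-211,90,-1.3,0,0,70,-211,90,-1.3,0,0,90,-211,90,-1.3,0,0,100,-211,90,-1.3,0,0,100,-211,90,-1.3,0,0],
  "hand": 0.4
}}

```text
clock: 29.8
tcp_pos: [657.4, -195.6, 50.2]
orientation: [-0.008, 0.709, 0.008, 0.705]
contact_force: [0.1, 0.2, -1.7]
grip_width: 0.401
```

Run:
```python
from h import *
p,d=snapshot("wrist"); save("w17",p,(80,80,400,300),2.4);delta([662.5,-197,20],1.3)
```

```text
pos [ 658.5 -195.9   51.8] t 29.85 sh [31.8 -1.1  4. ] turn [ 0.02 -0.18  0.02] dist 32.0 F [ 0.4 -0.2  0.5] g 0.399
```

View pics/w17.png

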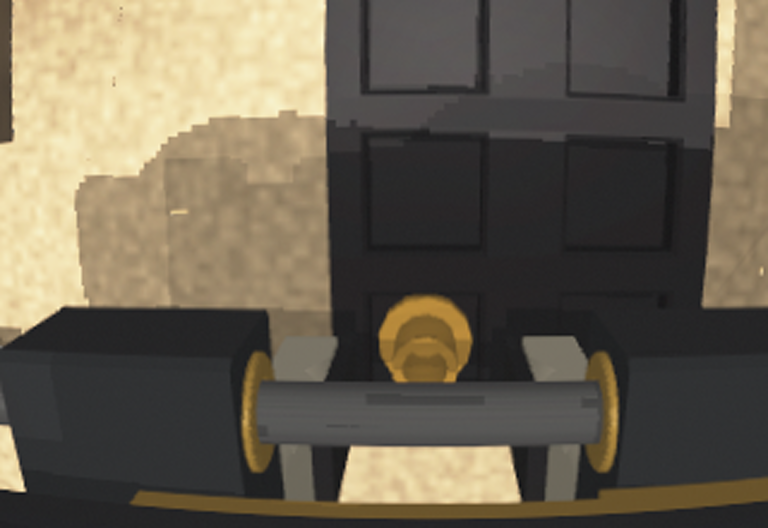

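Call:
{"op": "arm_command", "data": {
  "moves": [15,-1,3,0,0,0,26,-1,4,0,0,0,31,-1,4,0,0,0,31,-1,4,0,0,0,31,-1,4,0,0,0]
}}

```text
clock: 30.35
tcp_pos: [663.1, -197.7, 21.4]
orientation: [-0.008, 0.708, 0.008, 0.706]
contact_force: [-0.0, -0.3, 0.3]
grip_width: 0.398
```

Call:
{"op": "arm_command", "data": {
  "moves": [0,0,0,0,0,0,0,0,0,0,0,0,0,0,0,0,0,0,0,0,0,0,0,0,-25,0,0,0,0,0,-65,0,0,0,0,0,-110,0,0,0,0,0,-110,0,0,0,0,0],
  "hand": 0
}}

```text
clock: 31.15
tcp_pos: [667.1, -198.4, 138.9]
orientation: [-0.009, 0.704, 0.007, 0.71]
contact_force: [0.4, -0.2, -0.4]
grip_width: 0.19
```

Run:
```python
from h import *
delta([*D2W(-39,-18),60])
```

```text
pos [ 667.1 -198.4  138.9] t 31.15 sh [  76.4  259.3 -189.6] turn [1.35 0.53 0.15] dist 330.0 F [ 0.4 -0.2 -0.4] g 0.19
```

Call:
{"op": "arm_command", "data": {
  "moves": [0,38,-28,1.3,0.5,0,0,76,-56,1.3,0.5,0,0,114,-84,1.3,0.5,0,0,150,-111,1.3,0.5,0,0,186,-138,1.3,0.5,0,0,222,-164,1.3,0.5,0,0,250,-182,1.3,0.5,0,15,259,-188,1.3,0.5,0,35,259,-188,1.3,0.5,0,55,259,-187,1.3,0.5,0,65,259,-186,1.3,0.5,0,65,259,-186,1.3,0.5,0]
}}

```text
clock: 32.35
tcp_pos: [474.1, 58.1, 67.0]
orientation: [-0.0, 0.709, 0.001, 0.705]
contact_force: [3.5, -0.8, 4.7]
grip_width: 0.187
```

Run:
```python
from h import *
p,d=snapshot("wrist"); save("w18",p,(80,80,400,300),2.4);delta([*D2W(-39,-18),41])
```

```text
pos [474.   58.1  67.4] t 32.4 sh [26.4 -1.9 -1.6] turn [ 0.05 -0.36 -0.04] dist 26.0 F [4.9 0.3 5.1] g 0.188
```

View pics/w18.png

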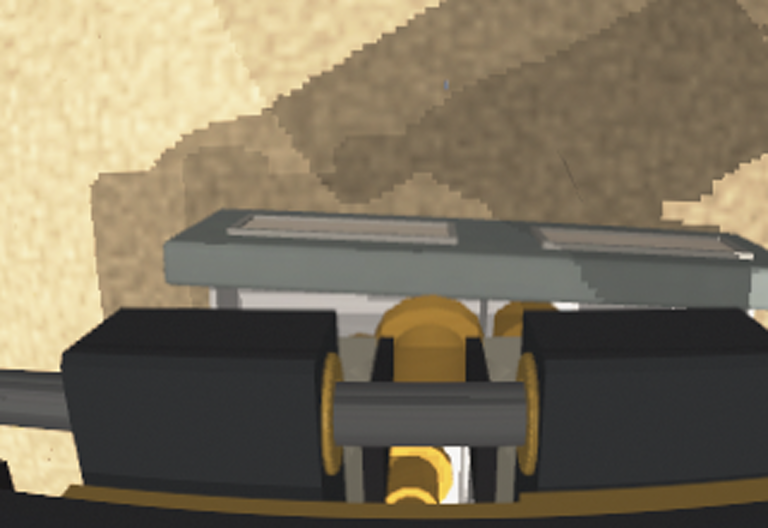

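Run:
```python
from h import *
p,d=snapshot("scene"); save("s3",p,(190,130,310,230),6)
p,d=snapshot("top"); save("t5",p,(130,130,270,250),5)
p,d=snapshot("wrist"); save("w19",p,(200,150,320,220),6)
print(status.state()["contact_force"])
```

```text
[5.26332445 0.18499415 4.08352788]
```

View pics/s3.png

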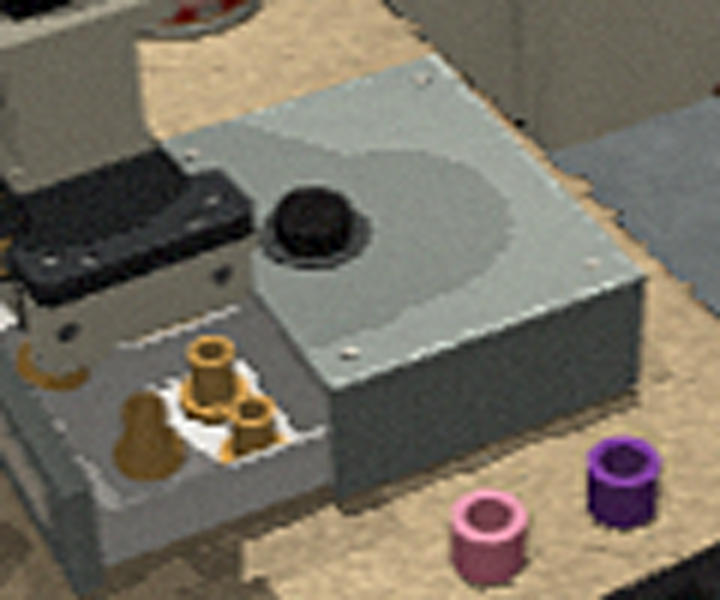

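View pics/w19.png

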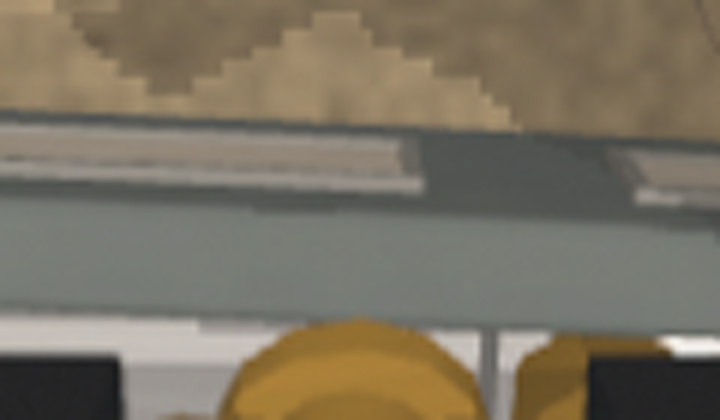

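View pics/t5.png

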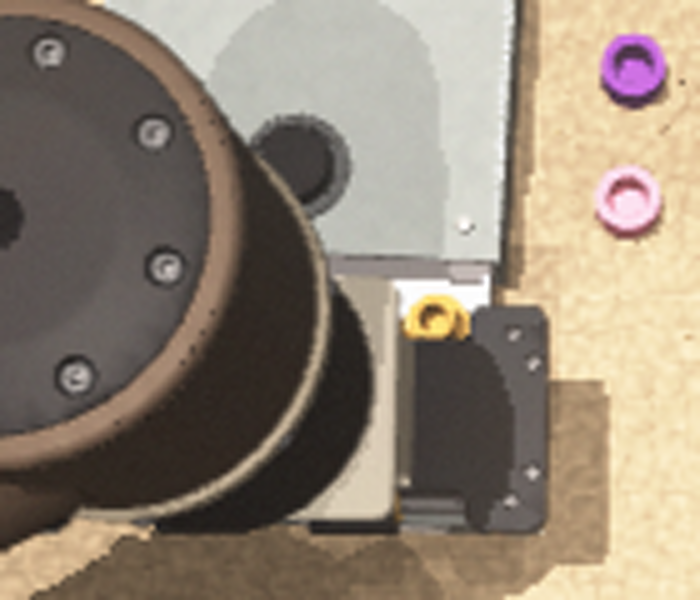

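Call:
{"op": "arm_command", "data": {
  "moves": [-10,0,2,0,0,0,-25,0,4,0,0,0,-25,0,4,0,0,0,-25,0,4,0,0,0]
}}

```text
clock: 32.95
tcp_pos: [475.0, 57.0, 91.4]
orientation: [0.0, 0.711, -0.0, 0.703]
contact_force: [-0.6, -0.0, -1.5]
grip_width: 0.191
```

Run:
```python
from h import *
s=status.state();p,d=snapshot("wrist"); save("w20",p,(80,80,400,300),2.4);delta([*D2W(-39,-18),41])
for uv in [(70,200),(420,210)]:pass
# panel inner top edge pixels in crop -> compute world
```

```text
pos [474.8  56.9  91. ] t 33.0 sh [50.1 -0.7 -2. ] turn [-0.05 -0.67  0.03] dist 50.0 F [ 0.1 -0.1  0. ] g 0.195
```

View pics/w20.png

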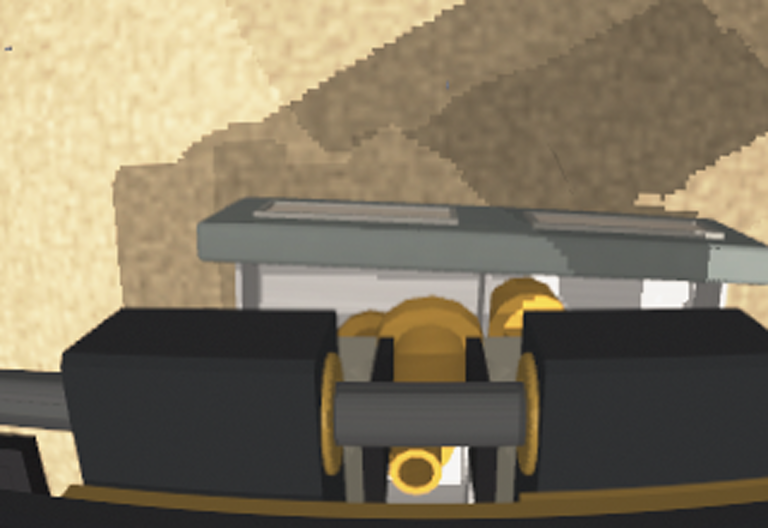

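Run:
```python
from h import *
s=status.state()
for c in [(240,262),(430,268),(600,273)]:
    uv=(80+c[0]/2.4,80+c[1]/2.4); w=wunproj(uv,s["tcp_pos"],s["orientation"],58)[0]; print("inner",w.round(1),W2D(w).round(1))
for c in [(260,200),(430,208)]:
    uv=(80+c[0]/2.4,80+c[1]/2.4); w=wunproj(uv,s["tcp_pos"],s["orientation"],58)[0]; print("outer top edge?",w.round(1),W2D(w).round(1))
p,d=snapshot("top");C=cloud("top",d)
m=(C[...,2]>50)&(C[...,2]<62);m[:, :140]=0;m[:,250:]=0;m[:205]=0;m[260:]=0
P=C[m];print(len(P)); 
if len(P): 
    q=np.array([W2D(a) for a in P]);print(np.percentile(q,[2,50,98],axis=0).round(1))
save("t6",p,(130,130,270,250),5)
```

```text
inner [454.7   2.7  58. ] [-54.2 -72.2]
inner [456.5  56.6  58. ] [-54.8 -18.3]
inner [458.  104.7  58. ] [-55.4  29.8]
outer top edge? [437.    9.5  58. ] [-72.1 -66.2]
outer top edge? [439.7  56.6  58. ] [-71.6 -19.1]
87
[[-66.5 -80.8]
 [-64.4 -59.8]
 [-58.9  79.3]]
```

View pics/t6.png

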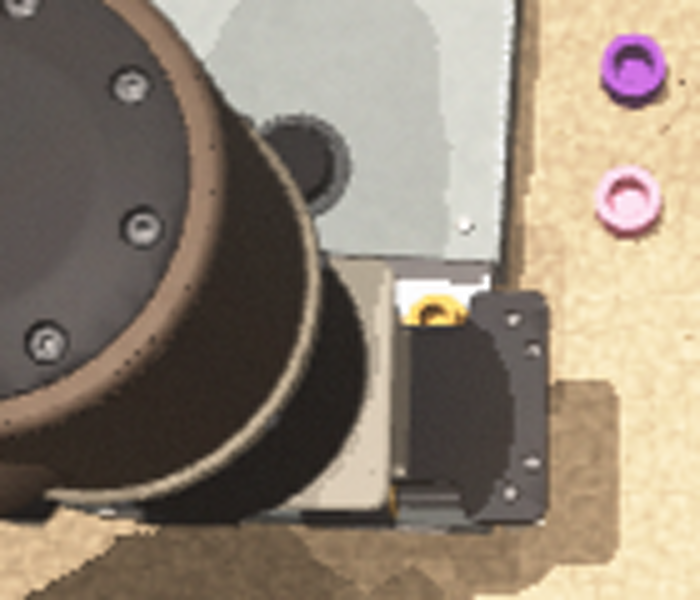

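Run:
```python
from h import *
delta([*D2W(-33,-17.5),65])
```

```text
pos [474.8  56.9  90.9] t 33.05 sh [25.8 -0.4  3.8] turn [-0.05 -0.68  0.05] dist 26.0 F [-0.4  0.3 -1.1] g 0.189
```

Call:
{"op": "arm_command", "data": {
  "moves": [0,0,3,0,-0.6,0,8,0,4,0,-0.6,0,16,0,4,0,-0.6,0,26,0,4,0,-0.6,0,26,0,4,0,-0.6,0,26,0,4,0,-0.6,0]
}}

```text
clock: 33.65
tcp_pos: [479.1, 57.0, 64.8]
orientation: [-0.0, 0.708, -0.001, 0.707]
contact_force: [0.2, 0.2, -1.5]
grip_width: 0.193
```

Run:
```python
from h import *
p,d=snapshot("wrist"); save("w21",p,(200,150,320,220),6);delta([*D2W(-33,-17.5),41])
```

```text
pos [479.4  57.2  65.2] t 33.7 sh [24.2 -0.7 -1.1] turn [-0.01 -0.03  0.05] dist 24.0 F [ 0.1  0.9 -0.4] g 0.188
```

View pics/w21.png

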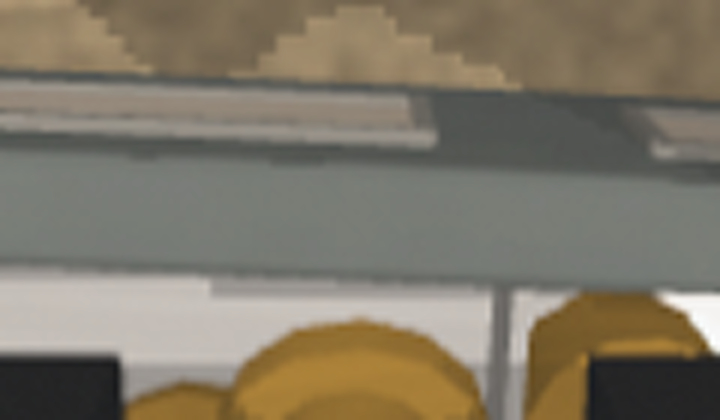

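Call:
{"op": "arm_command", "data": {
  "moves": [8,-1,0,0,0,0,16,-1,0,0,0,0,24,-1,0,0,0,0,24,-1,0,0,0,0]
}}

```text
clock: 34.1
tcp_pos: [478.5, 55.7, 40.0]
orientation: [-0.0, 0.708, -0.001, 0.706]
contact_force: [-0.9, 0.2, -0.4]
grip_width: 0.192
```

Call:
{"op": "arm_command", "data": {
  "moves": [0,0,0,0,0,0,0,0,0,0,0,0,0,0,0,0,0,0,-15,0,0,0,0,0,-50,0,0,0,0,0,-90,0,20,0,0,0,-120,0,60,0,0,0,-120,0,60,0,0,0],
  "hand": 0.34
}}

```text
clock: 34.9
tcp_pos: [545.9, 57.5, 166.7]
orientation: [0.001, 0.703, 0.001, 0.711]
contact_force: [-1.3, -0.1, -1.3]
grip_width: 0.341
```

Run:
```python
from h import *
p,d=snapshot("wrist"); save("w22",p,(80,80,400,300),2.4);delta([500,-60,200])
```

```text
pos [542.4  56.9 163.7] t 34.95 sh [ -36.7 -116.9  -42.1] turn [-0.06  0.29 -0.08] dist 129.0 F [-0.2 -0.2 -1.6] g 0.341
```

View pics/w22.png

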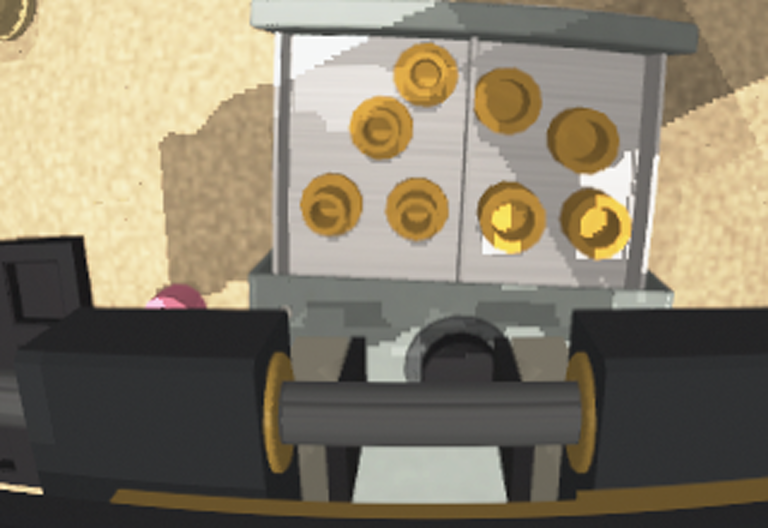

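Call:
{"op": "arm_command", "data": {
  "moves": [0,3,-25,0,0,0,0,6,-70,0,0,0,0,12,-110,0,0,0,0,18,-130,0,0,0,0,18,-130,0,0,0,20,18,-130,0,0,0,60,18,-130,0,0,0,100,18,-130,0,0,0,125,18,-130,0,0,0,130,18,-130,0,0,0,130,18,-130,0,0,0],
  "hand": 0
}}

```text
clock: 36.05
tcp_pos: [408.9, 73.7, 30.8]
orientation: [-0.001, 0.708, -0.001, 0.706]
contact_force: [-0.2, 0.3, 0.6]
grip_width: 0.006
```

Run:
```python
from h import *
p,d=snapshot("top"); save("t7",p,(120,100,330,290),3);delta([430,75.5,30],-2.5)
```

```text
pos [409.7  74.2  31.7] t 36.1 sh [ 1.7  1.3 20.3] turn [ 2.5  -0.01  0.05] dist 20.0 F [-0.1 -0.1  1.1] g 0.003
```

View pics/t7.png

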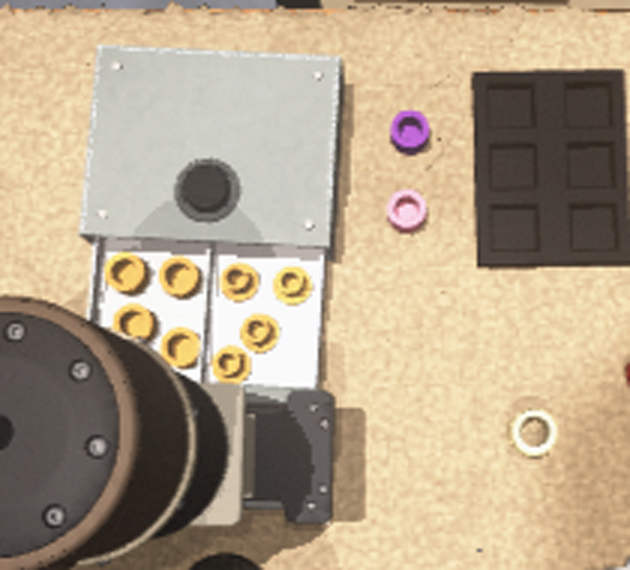

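Call:
{"op": "arm_command", "data": {
  "moves": [0,1,8,1.2,0,0,0,1,16,2.5,0,0,0,1,22,2.5,0,0,0,0.5,28,2.5,0,0,0,0,35,2.5,0,0,0,0,42,2.5,0,0,0,-0.5,50,2.5,0,0,0,-1,58,2.5,0,0,0,-1,66,2.5,0,0,0,-1.5,74,2.5,0,0,0,-2,82,2.5,0,0,0,-2,90,2.5,0,0]
}}

```text
clock: 37.3
tcp_pos: [499.6, 71.7, 31.2]
orientation: [0.015, 0.707, -0.016, 0.707]
contact_force: [-4.7, -0.6, 2.1]
grip_width: -0.0
```

Run:
```python
from h import *
p,d=snapshot("wrist"); save("w23",p,(40,40,460,300),1.8);delta([530,71.5,30],-2.5)
```

```text
pos [501.2  72.3  31.3] t 37.35 sh [ 1.4  0.5 28.8] turn [-0.    0.04  0.03] dist 29.0 F [-1.4 -1.6 -0.1] g 0.002
```

View pics/w23.png

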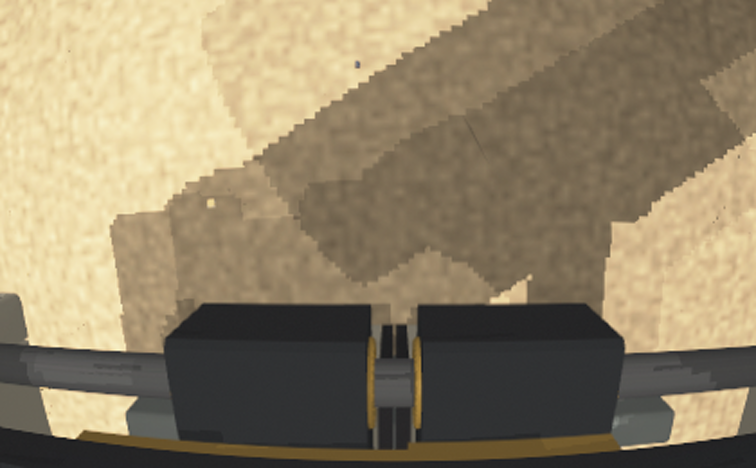

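Call:
{"op": "arm_command", "data": {
  "moves": [0,0,5,0,0,0,0,0,10,0,0,0,0,0,14,0,0,0,0,-0.5,18,0,0,0,0,-0.5,21,0,0,0,0,-0.5,24,0,0,0,0,-0.5,27,0,0,0,0,-0.5,29,0,0,0,0,-0.5,31,0,0,0]
}}

```text
clock: 38.25
tcp_pos: [530.0, 70.7, 31.2]
orientation: [0.015, 0.707, -0.016, 0.707]
contact_force: [-5.4, 3.7, -0.2]
grip_width: 0.005
```

Run:
```python
from h import *
p,d=snapshot("top"); save("t8",p,(120,100,330,290),3);delta([530,71.5,30],-2.5)
```

```text
pos [530.5  70.7  31.3] t 38.3 sh [ 1.3  0.8 -0.6] turn [-0.01 -0.01  0.01] dist 2.0 F [-4.7  2.1 -2.2] g 0.001
```

View pics/t8.png

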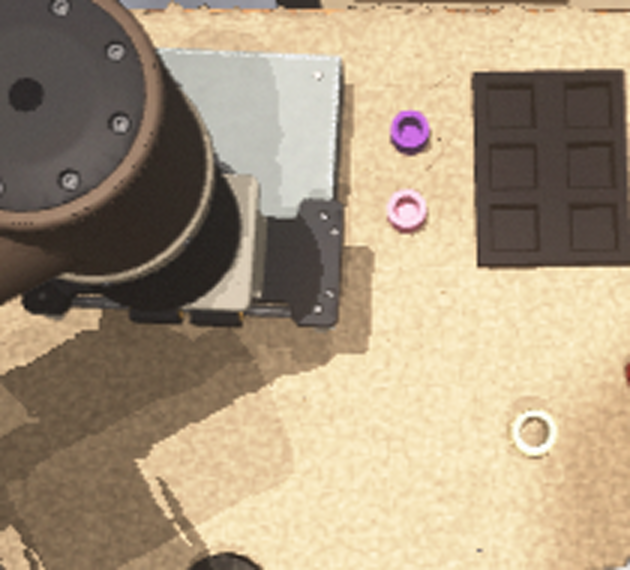

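Call:
{"op": "arm_command", "data": {
  "moves": [0,0,1.5,0,0,0,0,0,3,0,0,0,0,0,4.5,0,0,0,0,0,6,0,0,0,0,0,6,0,0,0]
}}

```text
clock: 38.8
tcp_pos: [530.9, 69.8, 30.7]
orientation: [0.015, 0.71, -0.017, 0.704]
contact_force: [-24.9, 11.6, 14.9]
grip_width: 0.006
```

Call:
{"op": "arm_command", "data": {
  "moves": [0,0,-8,0,0,0,0,0,-16,0,0,0,0,0,-35,0,0,0,-20,0,-70,0,0,0,-60,0,-100,0,0,0,-100,-40,-120,0,0,0,-150,-80,-120,0,0,0,-150,-130,-120,0,0,0,-150,-175,-120,0,0,0,-150,-200,-120,0,0,0,-150,-200,-120,0,0,0]
}}

```text
clock: 39.9
tcp_pos: [408.0, -127.8, 182.4]
orientation: [0.017, 0.706, -0.017, 0.708]
contact_force: [0.4, -0.5, -0.3]
grip_width: 0.006
```

Run:
```python
from h import *
delta([430,-130,180]);p,d=snapshot("top"); save("t9",p,(120,100,330,290),3)
p,d2=snapshot("scene"); save("s9",p)
C=cloud("top",d); g=(C[...,2]>45)&(C[...,2]<66); g[:, :140]=0;g[:,245:]=0;g[240:]=0;g[:110]=0
P=C[g];print(cv2.minAreaRect(P[:,:2].astype(np.float32)));print("btn z",C[158:166,184:193,2].mean(), C[162,188])
```

```text
pos [ 408.  -127.8  182.4] t 39.9 sh [ 2.5 -1.2 22.1] turn [-2.77  0.18  0.05] dist 22.0 F [ 0.4 -0.5 -0.3] g 0.006
((613.3209838867188, 68.16096496582031), (170.78396606445312, 150.73361206054688), 87.88489532470703)
btn z 71.86195896623302 [587.71070985  69.79375201  69.02418194]
```

View pics/t9.png

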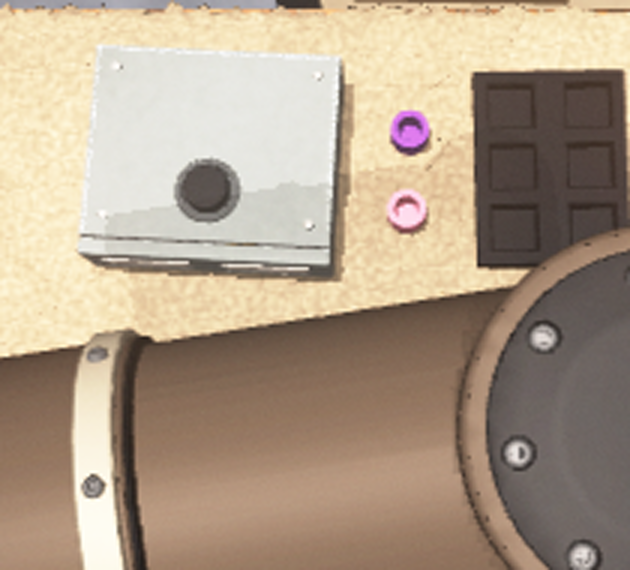

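View pics/s9.png

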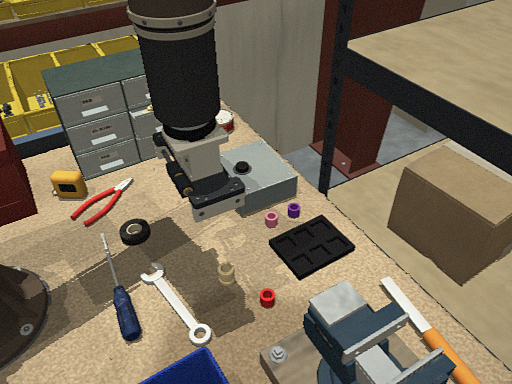

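Call:
{"op": "arm_command", "data": {
  "moves": [0,0,0,0,0,0,0,0,0,0,0,0,0,0,0,0,0,0,0,0,0,0,0,0]
}}

```text
clock: 40.4
tcp_pos: [407.9, -123.7, 181.5]
orientation: [0.015, 0.707, -0.015, 0.707]
contact_force: [-0.3, -1.4, -0.5]
grip_width: -0.0
```

Run:
```python
from h import *
p,d=snapshot("top");C=cloud("top",d); g=(C[...,2]>45)&(C[...,2]<66); g[:, :140]=0;g[:,245:]=0;g[205:]=0;g[:110]=0
print(cv2.minAreaRect(C[g][:,:2].astype(np.float32)));print(bot.hand_in())
```

```text
((613.2306518554688, 68.3978271484375), (171.55397033691406, 150.33880615234375), 87.7944107055664)
the job is handed in; nothing more can be done
None
```

I pressed the latch and moved all six new bushes into the drawer: two plain from the tray plus the loose plain one into the left bay, and three flanged into the right bay. I then pushed the drawer home and handed the job in at about 40 s; `hand_in()` gives no verdict.

- **Bushes:** before closing, all eight, stock included, stood upright in their own bays. The tray and the bench in front of it held no other bush.
- **Drawer and button:** about a second after I let go, the drawer was still shut. Case depth measured 150.3 mm in the top view, against 149.9 mm at the start. The button was back up, its top about 72 mm above the bench.
- **Bystanders:** the coupling and the pink, purple and red look-alikes were not moved, and the arm was clear of everything at the end.
- **What went wrong:** the first button press went only part way and had to be repeated. The last flanged bush briefly touched the drawer front at about 5 N, so I lifted it, shifted it and set it down cleanly. The final push reached about 25 N on the stop along the push direction.

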